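Put the radio table's batteries away under the riser

ROBOT

A 6-joint arm with a two-finger parallel gripper is mounted at the origin on the work surface. World frame = base frame: x ahead of the robot, y to its left, z up, the work surface at z = 0. Lengths are in mm, angles in rad, forces in N, time in s.
With the tool pointing down it reaches from about 400 to 925 mm from the base axis. Payload 12.5 kg.
Tool frame: the origin (TCP) lies between the finger pads; the fingertips stand env.tip_extent ahead of it and the grasp point (between the pads) lies 11 mm behind it (env.tip_extent is the distance from the TCP to the fingertips, in mm); z points along the fingers, y is the line along which they close (so a half turn about z gives the same grasp; the last joint's range is limited). The gripper opens to 95 mm and grips with 3 to 60 N. Pads are 20 mm wide; open, the fingers measure 119 mm over their backs; the gripper's body (75 mm by 180 mm) begins 59 mm behind the grasp point.
Start: joints at [1.108, 0.491, 1.559, -0, 1.092, -0.106], TCP at [218.283, 585.661, 222.661] pointing down, gripper open.
Joint ranges: [-3.1, 3.1], [-0.84, 2.19], [0.05, 2.79], [-1.13, 4.28], [0.06, 2.93], [-2.69, 2.69]. Speed limits (rad/s): [2.22, 2.22, 2.79, 3.14, 3.14, 3.14].

INTERFACE

Orientations are given as [roll, pitch, yaw] about the fixed x, y, z axes, in that order (R = Rz(yaw) Ry(pitch) Rx(roll)).
In Python, from cell import env gives the robot as it stands.
- The arm moves only by the tool carry_out, never from a script. Its argument "motion" is a list of rows, each a list of 5 numbers: the shift along the tool's x, y, z in mm, then the turn about the tool's z in degrees, then the closure, from 0 (fully open) to 1 (shut). A call has 1 to 12 rows; each row shifts and turns the commanded pose from where the row before left it, along the tool's axes as they then stand; what a row does not reach is not made up. A row lasts 1/10 s, in which the tool goes at most 50 mm and 8.59 degrees, less where a joint would pass 70% of its speed; a pose out of reach is approached as far as the arm can. A call with a gripper value outside its range is refused whole. The fingers move at their own pace and stop on an object; the grip force is fixed at half the most. Time passes only in rows, so rows that do not move let the fingers close. It gives the time, the measured TCP pose, the force, the opening and the grip force at its end, in the units of the state.
- env.state(): the state, without advancing time (a new reading comes with each control period).
- env.read_camera(name): name is "scene" or "top"; returns a dict with "color" (400x640x3 uint8, red, green, blue), "K" (3x3 intrinsics, pixels), "dist" ([k1, k2, p1, p2, k3] as OpenCV has them; the pictures are not rectified), "R" (3x3) and "t" (3): a world point X has camera coordinates R X + t. Camera axes: x right, y down, z forward; pixel columns grow to the right and rows downward; lengths in mm; the calibration is good to about 2 mm. A picture is of the moment at which its call begins. There is no depth.
- env.job_done(): hands the job in; it is judged then, once.
The state is a dict: "t": time; "joints": joint angles; "qvel": joint speeds; "tau": joint torques, N m; "eef_pos": TCP position; "tcp_rot": TCP orientation; "ft_force": force on the tool from outside, world axes, zero at the start; "moment": the same for the moment, N m; "opening": opening from 0.0 (shut) to 1.0 (fully open); "grip_force": force on a finger pad.
Only numpy, scipy, OpenCV 4.12 (cv2) and the standard library are available. Lean on these libraries where they do the work, as an engineer would, in place of code of your own. Each camera call takes 0.05 s, during which the arm holds its last target. There are 200 camera calls.

TASK

Put the batteries away at the end of the radio shift: drop both spent round cells into the round can so that neither is left perched up above its rim, and take the flat pack out of the desk charger and stand it foot down in the grey box with its brass contacts facing the notched side. Leave the can and box standing where they are, do not knock the shelf above them, and leave the tumbler, mouse and marker alone.

Things in the scene. Friction and masses are not known exactly. Their poses are not given: they have to be found in the camera images.
- cell_a: spent round battery, steel with a black sleeve, upright cylinder 34 mm diameter, 57 mm tall plus a 4 mm high, 11 mm wide nub on top, 0.14 kg, standing on the table; origin at the centre of its underside, z along its axis to the nub
- cell_b: a second, identical spent round battery; origin at the centre of its underside
- cell_a_mid (a point): middle of the first round battery, on its axis, 30.5 mm above its underside
- cell_b_mid (a point): middle of the second round battery, on its axis, 30.5 mm above its underside
- pack: flat black radio battery pack, 0.2 kg, 24 mm thick (x) x 55 wide (y) x 110 long (z), three brass contact strips near the top of its +x face; origin: centre of its foot. Starts loose in the charger, foot in the pocket, leaning 25 deg from upright, top towards the charger's -x side (towards the robot), contacts on the upper side
- pack_contacts (a point): middle of the brass contacts, on the pack's +x face, 85 mm from its foot
- charger: grey desk charger, fixed, base 100 x 85 mm; origin: centre of underside, yaw as the pack's at the start. Pocket holds the pack's foot 30 mm to +x of the origin, 22 mm up; side and upper walls reach 21 mm along the pack with 2.5 mm play, a 40 mm wide back rest under the pack reaches 55 mm; above that the pack is free. Pull the pack out along its own length
- can: round open-topped aluminium can, loose, 0.35 kg, 112 mm outer and 106 mm inner diameter at the mouth (102 mm at the base inside), 90 mm high, 5 mm floor; origin at the centre of its underside. It stands under the front edge of the riser shelf
- box: grey rectangular open-topped box, loose, 0.35 kg, outside 58 mm (its x) x 88 mm (its y) x 70 mm high, walls 4 mm, floor 5 mm; origin at the centre of its underside. One long side, its -x side (roughly facing the robot), has a notch in the rim. It stands under the front edge of the riser shelf
- box_notch (a point): centre of the notch (30 mm wide, 20 mm deep) at rim height, in the middle of the box's -x wall
- shelf: fixed dark steel riser, board 110 mm deep (x) x 640 wide (y), underside 260 mm, top 275 mm above the table, 12 mm side panels at y = +-310 mm; origin on the table under the board's middle, front edge at x = -55 mm. Station gear on it up to 360 mm high. Can and box have their centres 28 to 33 mm behind the front edge: the tool must lean about 25 to 40 deg to reach in under it
- tumbler: bystander: closed steel travel tumbler, up to 85 mm diameter, 170 mm tall; origin at the centre of its underside
- mouse: bystander: black computer mouse 105 x 60 x 30 mm; origin at the centre of its underside
- marker: bystander: white marker pen with black cap, 130 mm long, 17 mm thick; origin at the centre of its underside
Mind the look-alikes: they are no part of the job. What is shaped like the cell_b but red is not meant. What is shaped like the box but pink is not meant.

How it is judged (in metres and radians):
At the end, for the whole second after the job is handed in: Both cells at rest in the can (middle within 50 mm of its axis, below 88 mm); pack at rest in the box, foot under 25 mm high, leaning under 0.6 rad, contacts turned to the notched side within 0.6 rad; can and box upright (0.1 rad) and within 40 mm of where they stood (horizontal distance between each of cell_a_mid, cell_b_mid and can below 0.05 m and height (world z) of each of cell_a_mid, cell_b_mid below 0.088 m and linear speed of each of cell_a, cell_b, pack below 0.02 m/s and angular speed of each of cell_a, cell_b, pack below 0.2 rad/s and x of pack in the frame of box between -0.024 and 0.024 m and y of pack in the frame of box between -0.039 and 0.039 m and height (world z) of pack below 0.025 m and angle between pack's own z axis and vertical below 0.6 rad and angle between the y axis of pack and the y axis of box, either way round below 0.6 rad and x of box_notch in the frame of pack above 0 m and distance of each of can, box from where it was at the start of the episode below 0.04 m and angle between each of can, box's own z axis and vertical below 0.1 rad); the robot touches nothing.
It fails at once if the tumbler is shoved more than 30 mm or knocked over (distance of tumbler from where it was at the start of the episode above 0.03 m or angle between tumbler's own z axis and vertical above 0.4 rad).
It fails at once if the mouse is shoved more than 30 mm or knocked over (distance of mouse from where it was at the start of the episode above 0.03 m or angle between mouse's own z axis and vertical above 0.4 rad).
It fails at once if the marker is shoved more than 30 mm or knocked over (distance of marker from where it was at the start of the episode above 0.03 m or angle between marker's own z axis and vertical above 0.4 rad).
It fails at once if the riser shelf is struck by the robot harder than 20 N (contact force between any of the arm, the fingers and shelf above 20 N).
It fails at once if the can or the box is tipped (angle between any of can, box's own z axis and vertical above 0.5 rad).
It also fails if it takes over 72 s, if anything falls off the work surface, if the arm or the gripper's body presses on something with over 40 N, if the wrist force passes 120 N, or if a joint passes its speed limit or range.

## Working session

There is one attempt and no reset: what is moved stays moved. The work goes in short steps, Python scripts to look and compute and a tool call to move; the robot and the scene stay as the last step left them, time stands still between calls to the robot, and variables do not carry over. Pictures are saved under pics/ and viewed, at most 10 in all, crops included, and the job is handed in when it is done.

Besides the shell and the picture viewer there is one more tool, called after "Call:" as name(argument=value, ...), one argument or row to a line, values as JSON. carry_out: Moves the arm, as the interface text tells. Its arguments: {"type":"object","properties":{"motion":{"type":"array"}},"required":["motion"]}

```bash
ls; mkdir -p pics; python3 - <<'E'
from cell import env
import cv2,numpy as np
for n in("scene","top"):
    d=env.read_camera(n); cv2.imwrite(f"pics/{n}0.png",d["color"][:,:,::-1])
    print(n,d["K"].tolist(),np.round(d["dist"],4),np.round(d["R"],4).tolist(),np.round(d["t"],1), np.round(-d["R"].T@d["t"],1))
print(env.tip_extent,env.state())
E
```

```text
pics
scene [[442.93437840878113, 0.0, 307.2020294948628], [0.0, 442.93437840878113, 199.27504200501303], [0.0, 0.0, 1.0]] [0.0394 0.     0.     0.     0.    ] [[-0.9997, 0.0225, -0.0104], [0.0246, 0.8577, -0.5136], [-0.0026, -0.5137, -0.8579]] [ 464.6   35.9 1159.3] [ 466.6  554.3 1017.9]
top [[484.25770911302004, 0.0, 319.5040223108604], [0.0, 484.25770911302004, 195.7842636791121], [0.0, 0.0, 1.0]] [-0.0728  0.      0.      0.      0.    ] [[-0.0092, -0.9999, -0.0117], [-0.9976, 0.0099, -0.0684], [0.0685, 0.011, -0.9976]] [  13.1  453.4 1204.3] [ 369.9   -4.7 1232.5]
8.0 {'t': 0.1, 'joints': array([ 1.10835644e+00,  4.91475060e-01,  1.55935919e+00,  1.66423579e-05,
        1.09171525e+00, -1.05613658e-01]), 'qvel': array([-9.67531993e-04, -4.62563174e-04, -2.52556060e-03,  2.21581852e-03,
        1.11133139e-05,  1.85197844e-03]), 'tau': array([ 3.37524485e-03, -6.13624549e+01, -2.58609992e+01,  6.94777141e-02,
        4.70365933e-02, -4.45913224e-05]), 'eef_pos': array([218.20861157, 585.46060792, 222.14533007]), 'tcp_rot': array([-3.14064269e+00, -1.15547483e-04,  2.78475869e+00]), 'ft_force': array([-0.83749638,  0.7781111 , -0.3876159 ]), 'moment': array([-0.00260743,  0.03991541,  0.00296793]), 'grip_force': 0.0, 'opening': 0.9977270997736092}
```

View pics/scene0.png

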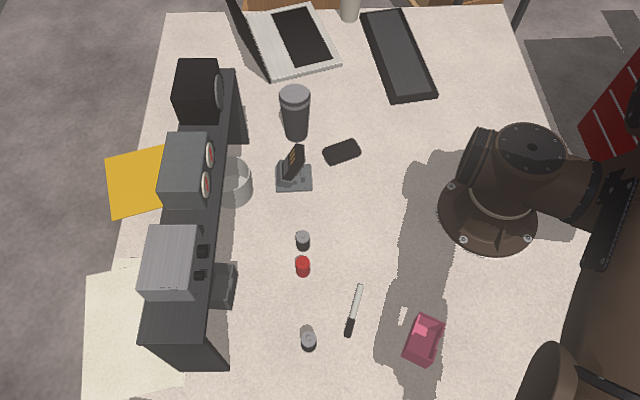

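View pics/top0.png

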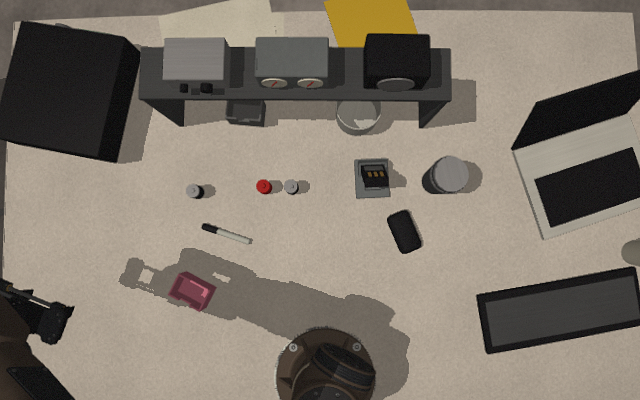

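The scene view shows the cells at about (309,340) and (303,240), the red decoy between them at (303,266), the charger and pack at (294,165), the can at (237,183) and the box at (225,285). In the top view the cells are at (195,191) and (292,187), the pack at (374,178), the can at (358,115) and the box at (246,112). Next I'll enlarge the crops to pick features.

```bash
cat > h.py <<'E'
import numpy as np,cv2
from cell import env
from scipy.spatial.transform import Rotation as Rn
C={}
def cam(n):
    if n not in C: C[n]=env.read_camera(n)
    return C[n]
def ray(n,p):
    d=cam(n); u=cv2.undistortPoints(np.array([[p]],float),d["K"],d["dist"])[0,0]
    v=d["R"].T@np.array([u[0],u[1],1.]); return -d["R"].T@d["t"],v/np.linalg.norm(v)
def plane(n,p,z):
    o,v=ray(n,p); return o+v*(z-o[2])/v[2]
def tri(ps,pt):
    (a,u),(b,v)=ray("scene",ps),ray("top",pt)
    s=np.linalg.lstsq(np.c_[u,-v],b-a,rcond=None)[0]
    A,B=a+s[0]*u,b+s[1]*v; return (A+B)/2,np.linalg.norm(A-B)
def proj(n,X):
    d=cam(n); return cv2.projectPoints(np.array(X,float).reshape(-1,1,3),cv2.Rodrigues(d["R"])[0],d["t"],d["K"],d["dist"])[0][:,0]
def crop(n,x,y,w,h,k):
    c=cam(n)["color"][y:y+h,x:x+w,::-1]; return cv2.resize(c,None,fx=k,fy=k,interpolation=cv2.INTER_CUBIC)
E
python3 - <<'E'
from h import *
cv2.imwrite("pics/t1.png",np.vstack([crop("top",220,85,200,75,4),crop("top",180,155,200,50,4)]))
a=np.hstack([crop("scene",200,140,100,75,4),crop("scene",265,140,100,75,4)])
b=np.hstack([crop("scene",200,255,100,70,4),crop("scene",270,225,50,35,8)])
c=crop("scene",270,320,80,35,4)
cv2.imwrite("pics/s1.png",np.vstack([a,b]));
E
```

```text
(no output)
```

View pics/t1.png

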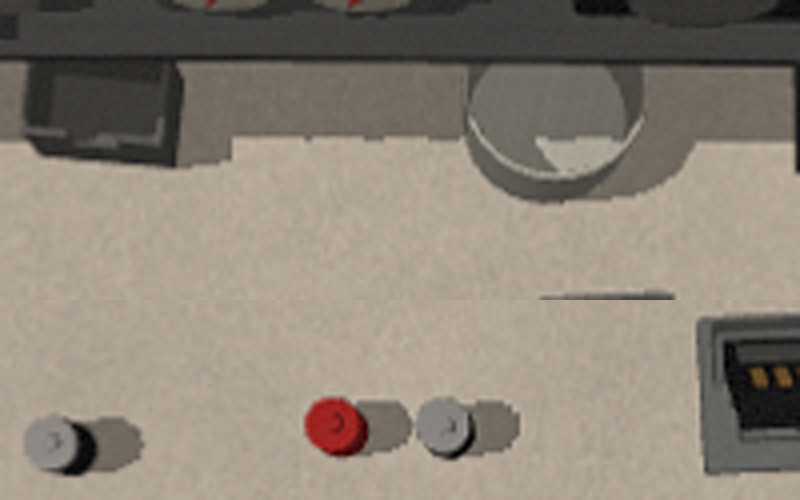

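View pics/s1.png

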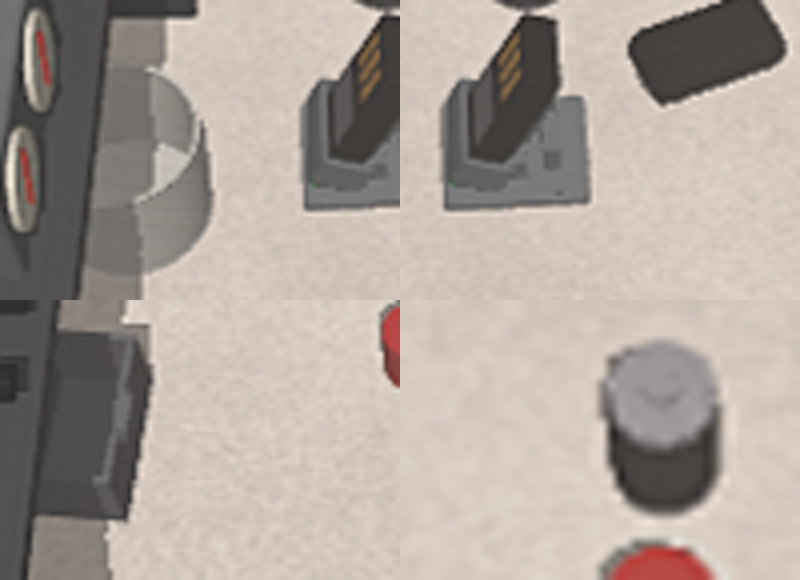

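```bash
python3 - <<'E'
from h import *
L=np.vstack([crop("top",222,98,50,30,8),crop("top",348,155,50,45,8)])
Rr=np.vstack([crop("scene",205,255,50,45,8),crop("scene",270,140,50,30,8)])
im=np.hstack([L[:600],Rr[:600]]);cv2.imwrite("pics/z1.png",im);print(im.shape)
# cell tops: grey discs
def disc(n,x,y,w,h):
    c=cam(n)["color"][y:y+h,x:x+w].astype(int); m=((c.max(2)-c.min(2)<14)&(c.mean(2)>95)&(c.mean(2)<175)).astype(np.uint8)
    k,l,s,ce=cv2.connectedComponentsWithStats(m); i=1+s[1:,4].argmax(); return ce[i]+[x,y],s[i]
P={}
for nm,bt,bs in(("a",(182,178,26,26),(293,318,30,40)),("b",(280,176,24,24),(290,226,26,26))):
    pt,st=disc("top",*bt); ps,ss=disc("scene",*bs); print(nm,pt,st,ps,ss,tri(ps,pt),plane("top",pt,57),plane("scene",ps,57))
f=lambda p:(220+p[0]/4,85+p[1]/4)
R=np.array([plane("top",f(p),90)[:2] for p in[(467,115),(480,140),(505,162),(555,180),(600,170),(643,118)]])
from scipy.optimize import least_squares as ls
print("can",ls(lambda c:np.hypot(*(R-c).T)-56,[520,-90]).x, ls(lambda c:np.hypot(*(R-c[:2]).T)-c[2],[520,-90,56]).x, "base front",plane("top",f((555,202)),0))
print("can front rim height tri", tri((200+205/4,140+140/4),f((555,180))), "shelf edge",tri((200+48/4,255+300/4), (0,0))[1])
E
```

```text
(600, 800, 3)
a [192.18796992 190.38345865] [  4   6  13  14 133] [308.08558559 338.37387387] [  7  12  17  18 222] (array([468.51836241, 321.93011379,  52.3871845 ]), np.float64(2.1340688515765853)) [467.07975784 320.80317348  57.        ] [469.55814312 322.86917597  57.        ]
b [290.11764706 185.82352941] [  4   4  13  13 136] [302.40490798 236.60736196] [  5   4  15  17 163] (array([477.01083271,  80.16987536,  50.32289602]), np.float64(1.339893993640475)) [475.74351708  79.77881332  57.        ] [477.59648926  83.32450169  57.        ]
can [579.99881695 -76.76803441] [-505420.78882266   31834.1759777   507050.9813699 ] base front [609.18018025 -93.53600323   0.        ]
can front rim height tri (array([607.18063208, -88.32500513,  73.49158051]), np.float64(2.442634043270846)) shelf edge 126.20981104099971
```

View pics/z1.png

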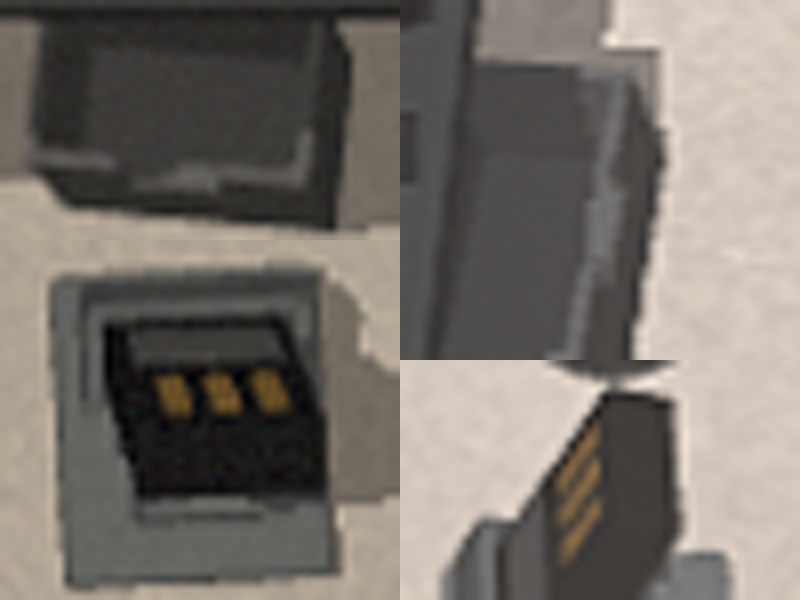

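The top view shows the brass contacts at about (370–382,174), with the pack's black end face just below them. The box's front rim corners are near (226,119) and (261,121). The move rows can't command a tilt directly, so I'll test in free air how the arm behaves at the edge of its reach.

Call:
carry_out(
  motion=[
    [0,0,-50,0,0],
    [0,0,-50,0,0],
    [0,0,-50,0,0],
    [0,0,-50,0,0],
    [0,0,-50,0,0],
    [0,0,-50,0,0],
    [0,0,-50,0,0],
    [0,0,-50,0,0],
    [0,0,-50,0,0],
    [0,0,-50,0,0],
    [0,0,-50,0,0],
    [0,0,-50,0,0],
  ],
)

```text
t: 1.5
eef_pos: [210.0, 560.9, 735.9]
tcp_rot: [3.127, -0.001, 2.785]
ft_force: [0.9, -0.8, 1.6]
opening: 0.998
grip_force: 0.0
```

Pressing against the reach limit does tilt the tool outward. I'll do the same at azimuth 0, where the tilt will point along +x.

Call:
carry_out(
  motion=[
    [-40,-28,8,0,0],
    [-40,-28,8,0,0],
    [-40,-28,8,0,0],
    [-40,-28,8,0,0],
    [-40,-28,8,0,0],
    [-40,-28,8,0,0],
    [-40,-28,8,0,0],
    [-40,-28,8,0,0],
    [-40,-28,8,0,0],
    [-40,-28,8,0,0],
    [-40,-28,8,0,0],
    [-40,-28,8,0,0],
  ],
)

```text
t: 2.8
eef_pos: [534.5, 93.6, 639.9]
tcp_rot: [3.117, 0.002, 2.785]
ft_force: [0.8, 0.1, -0.1]
opening: 1.0
grip_force: 0.0
```

Call:
carry_out(
  motion=[
    [-40,-28,0,0,0],
    [-40,-28,0,0,0],
    [0,0,0,-8.5,0],
    [0,0,0,-8.5,0],
    [0,0,0,-3.4,0],
    [0,0,-50,0,0],
    [0,0,-50,0,0],
    [0,0,-50,0,0],
    [0,0,-50,0,0],
  ],
)

```text
t: 3.7
eef_pos: [568.6, 10.9, 758.8]
tcp_rot: [3.117, 0.022, 3.14]
ft_force: [-11.5, -2.0, 6.5]
opening: 0.998
grip_force: 0.0
```

```bash
cat > st.py <<'E'
from h import *
s=env.state();R=Rn.from_euler("xyz",s["tcp_rot"]).as_matrix()
print(round(s["t"],1),s["eef_pos"].round(1),"grasp",(s["eef_pos"]-11*R[:,2]).round(1),"rpy",s["tcp_rot"].round(3),"tilt",np.degrees(np.arccos(-R[2,2])).round(2),"z",R[:,2].round(3),"y",R[:,1].round(3),"j",s["joints"].round(3),"op",round(s["opening"]*95,1))
def go(x,y,z,n=None):  # grasp point target -> tool shifts
    d=R.T@(np.array([x,y,z])-(s["eef_pos"]-11*R[:,2])); print("->",(x,y,z),"tool",d.round(1),"rows",np.linalg.norm(d).round(1)/50)
E
python3 st.py
```

```text
3.7 [568.6  10.9 758.8] grasp [568.4  10.7 769.8] rpy [3.117 0.022 3.14 ] tilt 1.89 z [ 0.022  0.025 -0.999] y [0.001 1.    0.025] j [-0.11   0.533  0.047  0.048  2.543 -1.639] op 94.8
```

The tilt carries over between rows, so I'll keep pushing against the limit.

Call:
carry_out(
  motion=[
    [0,0,-50,0,0],
    [0,0,-50,0,0],
    [0,0,-50,0,0],
    [0,0,-50,0,0],
    [0,0,-50,0,0],
    [0,0,-50,0,0],
  ],
)

```text
t: 4.3
eef_pos: [434.7, 3.5, 849.3]
tcp_rot: [3.113, 0.119, 3.138]
ft_force: [0.4, 0.3, -0.2]
opening: 0.999
grip_force: 0.0
```

```bash
python3 st.py
```

```text
4.3 [434.7   3.5 849.3] grasp [433.4   3.2 860.2] rpy [3.113 0.119 3.138] tilt 7.03 z [ 0.119  0.028 -0.992] y [0.001 1.    0.028] j [-0.174  0.347  0.048  0.099  2.631 -1.654] op 94.9
```

Call:
carry_out(
  motion=[
    [-40,0,-30,0,0],
    [-40,0,-30,0,0],
    [-40,0,-30,0,0],
    [-40,0,-30,0,0],
    [-40,0,-30,0,0],
    [-40,0,-30,0,0],
  ],
)

```text
t: 4.9
eef_pos: [526.4, -1.2, 824.3]
tcp_rot: [3.109, 0.232, 3.134]
ft_force: [0.7, -0.8, -0.1]
opening: 0.996
grip_force: 0.0
```

```bash
python3 st.py
```

```text
4.9 [526.4  -1.2 824.3] grasp [523.9  -1.6 835. ] rpy [3.109 0.232 3.134] tilt 13.43 z [ 0.23   0.031 -0.973] y [0.    0.999 0.032] j [-0.162  0.418  0.048  0.107  2.448 -1.64 ] op 94.6
```

Call:
carry_out(
  motion=[
    [-38,-15,-28,0,0],
    [-38,-15,-28,0,0],
    [-38,-15,-28,0,0],
    [-38,-15,-28,0,0],
    [-38,-15,-28,0,0],
    [-38,-15,-28,0,0],
    [-38,-15,-28,0,0],
    [-38,-15,-28,0,0],
  ],
)

```text
t: 5.7
eef_pos: [584.6, -107.2, 824.7]
tcp_rot: [3.118, 0.411, 3.128]
ft_force: [-0.1, 0.4, 0.6]
opening: 1.0
grip_force: 0.0
```

```bash
python3 st.py
```

```text
5.7 [ 584.6 -107.2  824.7] grasp [ 580.2 -107.4  834.8] rpy [3.118 0.411 3.128] tilt 23.57 z [ 0.399  0.018 -0.917] y [0.004 1.    0.022] j [-0.364  0.448  0.048  0.207  2.254 -1.764] op 95.0
```

```bash
cat >> st.py <<'E'
import sys
q=s["eef_pos"]-11*R[:,2]
for a in sys.argv[1:]:
    t=np.array(eval(a),float); d=R.T@(t-q); print("->",t,"tool",d.round(1),"rows",round(np.linalg.norm(d)/50,2)); q=t
E
python3 st.py 477,81,180 477,81,42; python3 - <<'E'
from h import *
for n,(x,y,w,h) in(("top",(250,175,30,25)),("scene",(290,250,28,30))):
    c=cam(n)["color"][y:y+h,x:x+w].astype(int); m=((c[:,:,0]>150)&(c[:,:,1]<90)); p=np.argwhere(m).mean(0)[::-1]+[x,y]; print(n,p,plane(n,p,57))
E
```

```text
5.7 [ 584.6 -107.2  824.7] grasp [ 580.2 -107.4  834.8] rpy [3.118 0.411 3.128] tilt 23.57 z [ 0.399  0.018 -0.917] y [0.004 1.    0.022] j [-0.364  0.448  0.048  0.207  2.254 -1.764] op 95.0
-> [477.  81. 180.] tool [358.4 173.8 562.3] rows 13.78
-> [477.  81.  42.] tool [ 55.1  -3.  126.5] rows 2.76
top [262.82575758 185.90909091] [476.23226032 146.54508231  57.        ]
scene [302.31627907 265.86046512] [479.0671103  158.49663724  57.        ]
```

Call:
carry_out(
  motion=[
    [25.6,12.4,40.2,0,0.35],
    [25.6,12.4,40.2,0,0.35],
    [25.6,12.4,40.2,0,0.35],
    [25.6,12.4,40.2,0,0.35],
    [25.6,12.4,40.2,0,0.35],
    [25.6,12.4,40.2,0,0.35],
    [25.6,12.4,40.2,0,0.35],
    [25.6,12.4,40.2,0,0.35],
    [25.6,12.4,40.2,0,0.35],
    [25.6,12.4,40.2,0,0.35],
    [25.6,12.4,40.2,0,0.35],
    [25.6,12.4,40.2,0,0.35],
  ],
)

```text
t: 7.0
eef_pos: [514.2, 38.1, 342.9]
tcp_rot: [3.111, 0.412, 3.125]
ft_force: [1.8, 0.6, -1.1]
opening: 0.653
grip_force: 0.0
```

Call:
carry_out(
  motion=[
    [25.6,12.4,40.2,0,0.35],
    [25.6,12.4,40.2,0,0.35],
    [0,0,0,0,0.35],
    [0,0,0,0,0.35],
  ],
)

```text
t: 7.4
eef_pos: [501.1, 64.9, 251.7]
tcp_rot: [3.111, 0.411, 3.126]
ft_force: [-0.5, 0.3, 1.7]
opening: 0.649
grip_force: 0.0
```

```bash
python3 st.py 477,81,42; python3 - <<'E'
from h import *
cv2.imwrite("pics/c1.png",np.hstack([crop("scene",240,130,130,180,3),crop("top",220,120,130,180,3)]))
E
```

```text
7.4 [501.1  64.9 251.7] grasp [496.7  64.7 261.8] rpy [3.111 0.411 3.126] tilt 23.6 z [ 0.4    0.025 -0.916] y [0.003 1.    0.028] j [-0.019  0.159  2.06   0.066  0.513 -1.631] op 61.7
-> [477.  81.  42.] tool [106.  10. 194.] rows 4.43
```

View pics/c1.png

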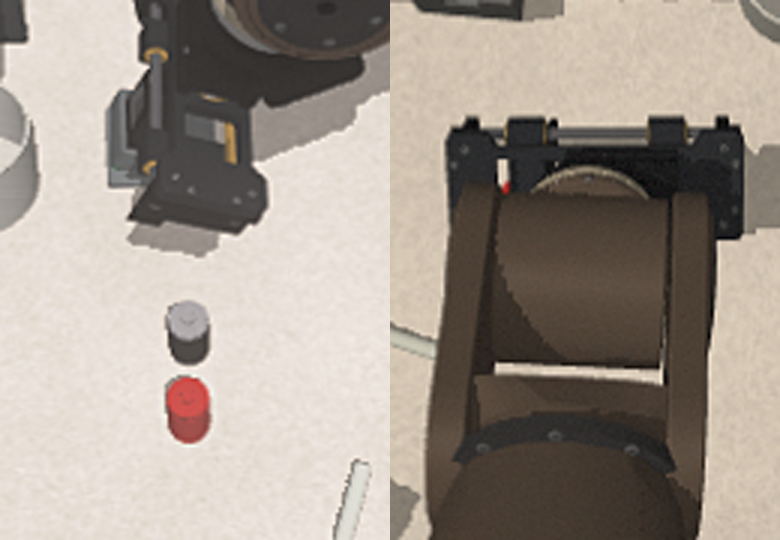

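The gripper hangs behind cell_b (scene about (303,237)). The red decoy is separate at (303,266) and the marker is clear.

Call:
carry_out(
  motion=[
    [18,10,30,0,0.35],
    [22,0,41,0,0.35],
    [22,0,41,0,0.35],
    [22,0,41,0,0.35],
    [22,0,41,0,0.35],
    [0,0,0,0,0.35],
  ],
)

```text
t: 8.1
eef_pos: [494.2, 78.5, 87.8]
tcp_rot: [3.094, 0.381, 3.125]
ft_force: [-0.6, -0.4, -0.6]
opening: 0.653
grip_force: 0.0
```

```bash
python3 st.py 477,81,42
```

```text
8.1 [494.2  78.5  87.8] grasp [490.1  78.1  98. ] rpy [3.094 0.381 3.125] tilt 21.97 z [ 0.372  0.041 -0.927] y [-0.001  0.999  0.044] j [ 0.005  0.459  2.242  0.59   0.071 -2.14 ] op 62.0
-> [477.  81.  42.] tool [33.   0.5 47.2] rows 1.15
```

Joint 5 is at its lower limit here, so I'll rise a little and turn the tool a half turn. That gives joint 6 room for the other wrist branch.

Call:
carry_out(
  motion=[
    [0,0,-30,8.5,0.35],
    [0,0,-30,8.5,0.35],
    [0,0,0,8.5,0.35],
    [0,0,0,8.5,0.35],
    [0,0,0,8.5,0.35],
    [0,0,0,8.5,0.35],
    [0,0,0,8.5,0.35],
    [0,0,0,8.5,0.35],
    [0,0,0,8.5,0.35],
    [0,0,0,8.5,0.35],
    [0,0,0,8.5,0.35],
    [0,0,0,8.5,0.35],
  ],
)

```text
t: 9.3
eef_pos: [481.4, 78.8, 123.3]
tcp_rot: [2.762, -0.084, 1.486]
ft_force: [-0.2, 0.5, -0.2]
opening: 0.646
grip_force: 0.0
```

Call:
carry_out(
  motion=[
    [0,0,0,8.5,0.35],
    [0,0,0,8.5,0.35],
    [0,0,0,8.5,0.35],
    [0,0,0,8.5,0.35],
    [0,0,0,8.5,0.35],
    [0,0,0,8.5,0.35],
    [0,0,0,8.5,0.35],
    [0,0,0,8.5,0.35],
    [0,0,0,8.5,0.35],
    [0,0,0,0,0.35],
  ],
)

```text
t: 10.3
eef_pos: [481.2, 78.9, 123.0]
tcp_rot: [3.136, -0.388, 0.14]
ft_force: [-0.2, -0.5, -1.2]
opening: 0.65
grip_force: 0.0
```

```bash
python3 st.py 477,81,80 477,81,42
```

```text
10.3 [481.2  78.9 123. ] grasp [477.1  78.4 133.2] rpy [ 3.136 -0.388  0.14 ] tilt 22.24 z [ 0.375  0.047 -0.926] y [ 0.137 -0.991  0.006] j [2.000e-03 3.700e-01 2.243e+00 3.130e-01 1.510e-01 1.133e+00] op 61.8
-> [477.  81.  80.] tool [-19.8  -2.9  49.3] rows 1.07
-> [477.  81.  42.] tool [-14.4  -0.2  35.2] rows 0.76
```

Call:
carry_out(
  motion=[
    [-6,-1,14,7,0.35],
    [-6,-1,14,0,0.35],
    [-6,-1,14,0,0.35],
    [-6,0,14,0,0.35],
    [-5,0,13,0,0.35],
    [-5,0,13,0,0.35],
    [0,0,0,0,0.35],
  ],
)

```text
t: 11.0
eef_pos: [482.1, 84.1, 73.3]
tcp_rot: [-3.079, -0.378, 0.015]
ft_force: [0.2, 1.0, -0.4]
opening: 0.648
grip_force: 0.0
```

```bash
python3 st.py 477,81,42
```

```text
11.0 [482.1  84.1  73.3] grasp [478.1  83.3  83.5] rpy [-3.079 -0.378  0.015] tilt 21.94 z [ 0.367  0.068 -0.928] y [ 0.038 -0.998 -0.058] j [1.000e-03 4.850e-01 2.278e+00 1.552e+00 6.800e-02 5.000e-03] op 61.5
-> [477.  81.  42.] tool [-16.3   4.7  37.9] rows 0.83
```

Call:
carry_out(
  motion=[
    [-3,1,7,0,0.35],
    [-3,1,7,0,0.35],
    [-3,1,7,0,0.35],
    [-3,1,7,0,0.35],
    [-3,1,7,0,0.35],
    [-3,0,7,0,0.35],
    [0,0,0,0,0.35],
  ],
)

```text
t: 11.7
eef_pos: [480.5, 83.1, 32.7]
tcp_rot: [-3.076, -0.376, 0.014]
ft_force: [-0.8, 1.0, -0.2]
opening: 0.65
grip_force: 0.0
```

```bash
python3 st.py 477,81,42
```

```text
11.7 [480.5  83.1  32.7] grasp [476.5  82.3  42.9] rpy [-3.076 -0.376  0.014] tilt 21.86 z [ 0.365  0.071 -0.928] y [ 0.038 -0.997 -0.061] j [-0.004  0.584  2.307  2.608  0.143 -1.059] op 61.8
-> [477.  81.  42.] tool [0.2 1.3 0.9] rows 0.03
```

Call:
carry_out(
  motion=[
    [0,0,0,0,1],
    [0,0,0,0,1],
    [0,0,0,0,1],
    [0,0,0,0,1],
    [0,0,-5,0,1],
    [0,0,-15,0,1],
    [0,0,-30,0,1],
  ],
)

```text
t: 12.4
eef_pos: [468.5, 82.2, 60.4]
tcp_rot: [-3.07, -0.373, 0.012]
ft_force: [0.0, 0.5, -1.0]
opening: 0.356
grip_force: 29.7
```

```bash
python3 st.py 622,-69,145 642,-69,90; python3 - <<'E'
from h import *
g=np.array([496.7,64.7,261.8]);a=np.array([.4,.025,-.916]);u=np.array([.916,0,.4]);
for nm,p in(("body",(220+200/3,120+120/3)),("flange",(220+200/3,120+165/3)),("link",(220+215/3,120+192/3))):
    o,v=ray("top",p)
    for s in(60,90,120,150,200,250):
        # ray point with axial coordinate -s
        k=(-s-(o-g)@a)/(v@a);print(nm,s,round(((o+k*v-g)@u),1),end=" | ")
    print()
E
```

```text
12.4 [468.5  82.2  60.4] grasp [464.5  81.4  70.6] rpy [-3.07  -0.373  0.012] tilt 21.75 z [ 0.363  0.076 -0.929] y [ 0.038 -0.997 -0.067] j [-0.01   0.508  2.318  2.178  0.097 -0.63 ] op 33.9
-> [622. -69. 145.] tool [172.1 151.  -23.3] rows 4.6
-> [642. -69.  90.] tool [-1.4  4.4 58.3] rows 1.17
body 60 30.0 | body 90 38.2 | body 120 46.5 | body 150 54.7 | body 200 68.4 | body 250 82.2 | 
flange 60 0.5 | flange 90 9.7 | flange 120 19.0 | flange 150 28.2 | flange 200 43.6 | flange 250 59.0 | 
link 60 -17.7 | link 90 -7.9 | link 120 2.0 | link 150 11.9 | link 200 28.3 | link 250 44.7 |
```

```bash
python3 st.py 560,-20,155 618,-69,150
```

```text
12.4 [468.1  82.5  61.3] grasp [464.1  81.7  71.5] rpy [-3.069 -0.373  0.012] tilt 21.77 z [ 0.363  0.077 -0.929] y [ 0.039 -0.997 -0.067] j [-0.01   0.505  2.318  2.157  0.096 -0.609] op 34.0
-> [560. -20. 155.] tool [118.5  99.5 -50.5] rows 3.26
-> [618. -69. 150.] tool [51.6 51.4 21.9] rows 1.52
```

Call:
carry_out(
  motion=[
    [20,17,-9,0,1],
    [20,17,-9,0,1],
    [20,17,-9,0,1],
    [20,17,-9,0,1],
    [20,17,-9,0,1],
    [20,17,-9,0,1],
    [0,0,0,0,1],
  ],
)

```text
t: 13.15
eef_pos: [519.8, 39.7, 102.4]
tcp_rot: [-3.044, -0.392, 0.011]
ft_force: [0.6, 0.8, -2.2]
opening: 0.36
grip_force: 29.7
```

```bash
python3 st.py 618,-69,150
```

```text
13.2 [519.8  39.7 102.4] grasp [515.6  38.6 112.5] rpy [-3.044 -0.392  0.011] tilt 23.09 z [ 0.379  0.102 -0.92 ] y [ 0.048 -0.995 -0.09 ] j [-0.127  0.447  2.19   0.864  0.197  0.588] op 34.2
-> [618. -69. 150.] tool [107.9 108.6  -6.7] rows 3.06
```

Call:
carry_out(
  motion=[
    [18,12,-20,0,1],
    [18,12,-20,0,1],
    [18,21,10,0,1],
    [18,21,10,0,1],
    [18,21,8,0,1],
    [18,21,5,0,1],
    [0,0,0,0,1],
  ],
)

```text
t: 13.85
eef_pos: [622.2, -66.9, 138.1]
tcp_rot: [-3.04, -0.391, 0.009]
ft_force: [0.7, 0.2, -1.8]
opening: 0.357
grip_force: 29.7
```

```bash
python3 st.py 618,-69,148 642,-69,90
```

```text
13.8 [622.2 -66.9 138.1] grasp [618.1 -68.1 148.2] rpy [-3.04  -0.391  0.009] tilt 23.1 z [ 0.378  0.105 -0.92 ] y [ 0.047 -0.994 -0.094] j [-0.303  0.498  1.9    0.51   0.451  0.81 ] op 33.9
-> [618. -69. 148.] tool [-0.1  0.9  0.1] rows 0.02
-> [642. -69.  90.] tool [ 0.1  6.6 62.4] rows 1.26
```

```bash
python3 st.py 620,-88,148 630,-88,133 642,-86,95
```

```text
13.8 [622.2 -66.9 138.1] grasp [618.1 -68.1 148.2] rpy [-3.04  -0.391  0.009] tilt 23.1 z [ 0.378  0.105 -0.92 ] y [ 0.047 -0.994 -0.094] j [-0.303  0.498  1.9    0.51   0.451  0.81 ] op 33.9
-> [620. -88. 148.] tool [ 1.5 19.9 -1.2] rows 0.4
-> [630. -88. 133.] tool [ 3.5  1.9 17.6] rows 0.36
-> [642. -86.  95.] tool [-3.4  2.1 39.7] rows 0.8
```

Call:
carry_out(
  motion=[
    [1.5,10,-1,0,1],
    [0,10,0,0,1],
    [2,1,9,0,1],
    [1.5,1,9,0,1],
    [0,0,0,0,1],
  ],
)

```text
t: 14.35
eef_pos: [632.4, -85.8, 121.6]
tcp_rot: [-3.042, -0.387, 0.011]
ft_force: [-1.2, -0.7, -1.5]
opening: 0.354
grip_force: 29.7
```

```bash
python3 st.py 642,-86,95; python3 - <<'E'
from h import *
cv2.imwrite("pics/d1.png",np.hstack([crop("scene",190,110,100,130,4),crop("top",310,60,100,130,4)]))
E
```

```text
14.3 [632.4 -85.8 121.6] grasp [628.3 -86.9 131.8] rpy [-3.042 -0.387  0.011] tilt 22.86 z [ 0.375  0.103 -0.921] y [ 0.048 -0.995 -0.092] j [-0.33   0.538  1.877  0.532  0.447  0.76 ] op 33.6
-> [642. -86.  95.] tool [-1.2  3.2 39.1] rows 0.79
```

View pics/d1.png

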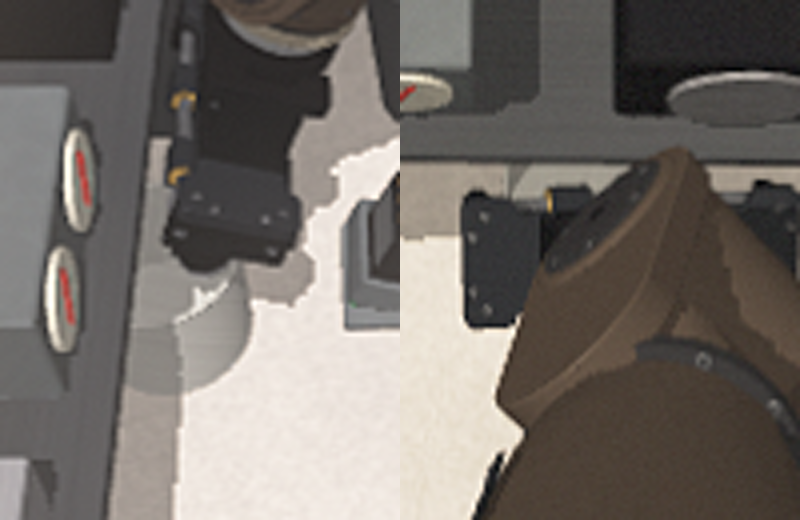

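```bash
python3 - <<'E'
from h import *
print(tri((243,112),(382,97.5)))
cv2.imwrite("pics/d2.png",crop("scene",200,0,130,200,3))
E
```

```text
(array([ 615.37677001, -118.75913568,  282.27100977]), np.float64(30.35443214257131))
```

View pics/d2.png

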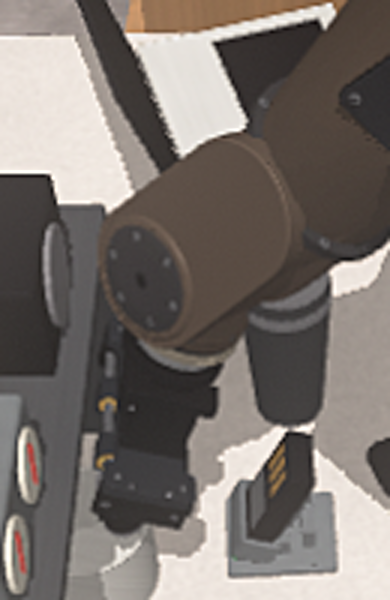

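```bash
python3 - <<'E'
from h import *
c,e=tri((200+147/3,278/3),(360,115));print("cap",c,e)
print("left tip",tri((200+100/3,250/3),(382,97.5)))
from scipy.spatial.transform import Rotation
s=env.state();R=Rn.from_euler("xyz",s["tcp_rot"]).as_matrix();g=s["eef_pos"]
print("cap rel tcp in tool",R.T@(c-g))
for z in(275,300,330,360,400): print(z,plane("top",(382,97.5),z),plane("scene",(233,83),z))
E
```

```text
cap [571.73877809 -68.61975704 385.46078985] 0.9676891527089971
left tip (array([ 607.18535747, -110.27020074,  370.10107349]), np.float64(0.5889276777231198))
cap rel tcp in tool [  43.37812078  -44.13545288 -262.40729622]
275 [ 633.01144277 -121.88271901  275.        ] [ 629.00278925 -209.03916682  275.        ]
300 [ 626.14220171 -118.82275555  300.        ] [ 623.53787274 -183.34983431  300.        ]
330 [ 617.89911245 -115.1507994   330.        ] [ 616.97997292 -152.5226353   330.        ]
360 [ 609.65602318 -111.47884325  360.        ] [ 610.42207311 -121.69543628  360.        ]
400 [ 598.6652375  -106.58290171  400.        ] [601.67820669 -80.59250427 400.        ]
```

The d1 and d2 crops show the cell entering the can mouth at scene (240,175). The brown wrist housing is about 370 mm up at x≈607, clear in front of the shelf gear. I'll lower along the tool axis and release.

Call:
carry_out(
  motion=[
    [0,0.5,10,0,1],
    [0,0.5,10,0,1],
    [0,0.5,9,0,1],
    [0,0,0,0,1],
    [0,0,0,0,0.4],
    [0,0,0,0,0.4],
    [0,0,0,0,0.4],
    [0,0,-20,0,0.4],
    [-5,0,-30,0,0.4],
  ],
)

```text
t: 15.55
eef_pos: [619.9, -89.9, 140.2]
tcp_rot: [-3.043, -0.387, 0.011]
ft_force: [0.6, -0.4, -0.2]
opening: 0.598
grip_force: 0.0
```

```bash
python3 st.py 560,100,150 469,322,110 469,322,42
```

```text
15.6 [619.9 -89.9 140.2] grasp [615.8 -91.  150.3] rpy [-3.043 -0.387  0.011] tilt 22.87 z [ 0.375  0.103 -0.921] y [ 0.048 -0.995 -0.092] j [-0.345  0.497  1.89   0.511  0.475  0.772] op 56.8
-> [560. 100. 150.] tool [ -49.9 -192.6   -1. ] rows 3.98
-> [469. 322. 110.] tool [ -97.2 -221.5   25.6] rows 4.86
-> [469. 322.  42.] tool [-25.7   6.2  62.7] rows 1.36
```

Call:
carry_out(
  motion=[
    [-12,-44,-4,0,0.3],
    [-12,-44,-4,0,0.3],
    [-12,-44,-4,0,0.3],
    [-12,-44,0,0,0.3],
    [-18,-44,4,0,0.3],
    [-20,-44,5,0,0.3],
    [-20,-44,5,0,0.3],
    [-20,-44,5,0,0.3],
    [-20,-44,5,0,0.3],
    [0,-20,0,0,0.3],
    [0,0,0,0,0.3],
  ],
)

```text
t: 16.65
eef_pos: [483.2, 294.8, 117.9]
tcp_rot: [-3.044, -0.387, 0.013]
ft_force: [-0.4, -0.7, -0.3]
opening: 0.698
grip_force: 0.0
```

```bash
python3 st.py 469,321.5,80 469,321.5,42; python3 - <<'E'
from h import *
cv2.imwrite("pics/e1.png",np.vstack([crop("top",300,80,100,70,4),crop("scene",200,150,100,70,4)]))
def disc(n,x,y,w,h):
    c=cam(n)["color"][y:y+h,x:x+w].astype(int); m=((c.max(2)-c.min(2)<14)&(c.mean(2)>95)&(c.mean(2)<175)).astype(np.uint8)
    k,l,s,ce=cv2.connectedComponentsWithStats(m); i=1+s[1:,4].argmax(); return ce[i]+[x,y],s[i]
E
```

```text
16.6 [483.2 294.8 117.9] grasp [479.1 293.7 128. ] rpy [-3.044 -0.387  0.013] tilt 22.85 z [ 0.375  0.102 -0.922] y [ 0.05  -0.995 -0.09 ] j [ 0.468  0.463  2.064 -0.339  0.236  2.321] op 66.3
-> [469.  321.5  80. ] tool [-27.1 -23.8  43.3] rows 1.13
-> [469.  321.5  42. ] tool [-14.4   3.4  35. ] rows 0.76
```

View pics/e1.png

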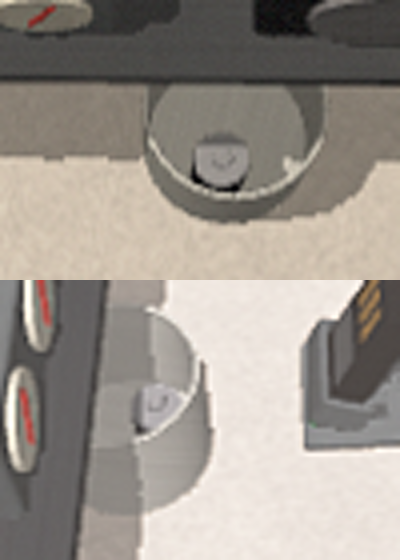

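Cell_b is standing upright inside the can, at top-view (355,119) and scene (239,180). Nothing else has moved. Next is cell_a, which I'll grip lower.

Call:
carry_out(
  motion=[
    [-7,-12,3,0,0.3],
    [-7,-12,5,0,0.3],
    [-7,0,12,0,0.3],
    [-7,0,12,0,0.3],
    [-7,0,12,0,0.3],
    [0,0,0,0,0.3],
  ],
)

```text
t: 17.35
eef_pos: [469.8, 319.2, 69.0]
tcp_rot: [-3.042, -0.374, 0.008]
ft_force: [0.4, 0.6, -0.3]
opening: 0.699
grip_force: 0.0
```

```bash
python3 st.py 469,321.5,60 469,321.5,27; python3 - <<'E'
from h import *
print("b in can",tri((200+157/4,150+122/4),(300+222/4,80+157/4)),plane("top",(300+222/4,80+157/4),62))
E
```

```text
17.4 [469.8 319.2  69. ] grasp [465.8 318.   79.2] rpy [-3.042 -0.374  0.008] tilt 22.14 z [ 0.363  0.102 -0.926] y [ 0.045 -0.995 -0.093] j [ 0.524  0.558  2.083 -0.64   0.156  2.684] op 66.4
-> [469.  321.5  60. ] tool [-4.  -1.5 19.3] rows 0.4
-> [469.  321.5  27. ] tool [-12.1   3.1  30.6] rows 0.66
b in can (array([638.51430723, -82.00050417,  58.36411699]), np.float64(0.11964012062158143)) [637.62158459 -81.75539685  62.        ]
```

Call:
carry_out(
  motion=[
    [0,-1,2,-6,0.3],
    [0,-1,2,-6,0.3],
    [-3,0,10,0,0.3],
    [-3,0,10,0,0.3],
    [-4,0,10,0,0.3],
    [-3,0,10,0,0.3],
    [0,0,0,0,0.3],
  ],
)

```text
t: 18.15
eef_pos: [479.3, 325.0, 31.2]
tcp_rot: [-3.121, -0.372, 0.237]
ft_force: [-1.0, 0.2, 0.1]
opening: 0.699
grip_force: 0.0
```

```bash
python3 st.py 469,321.5,27
```

```text
18.1 [479.3 325.   31.2] grasp [475.5 323.9  41.5] rpy [-3.121 -0.372  0.237] tilt 21.32 z [ 0.348  0.105 -0.932] y [ 0.241 -0.97  -0.019] j [ 0.519  0.638  2.068 -0.853  0.109  2.685] op 66.4
-> [469.  321.5  27. ] tool [-11.6   1.   11. ] rows 0.32
```

Call:
carry_out(
  motion=[
    [-4,0,2,-6,0.3],
    [-4,0,3,-6,0.3],
    [-4,0,4,0,0.3],
    [0,0,4,0,0.3],
    [0,0,0,0,0.3],
  ],
)

```text
t: 18.65
eef_pos: [475.6, 323.7, 18.5]
tcp_rot: [3.082, -0.362, 0.461]
ft_force: [0.1, -0.0, -0.1]
opening: 0.702
grip_force: 0.0
```

```bash
python3 st.py 469,321.5,27
```

```text
18.6 [475.6 323.7  18.5] grasp [471.8 322.6  28.8] rpy [ 3.082 -0.362  0.461] tilt 20.98 z [ 0.342  0.104 -0.934] y [ 0.426 -0.903  0.055] j [ 0.52   0.661  2.078 -1.061  0.091  2.685] op 66.7
-> [469.  321.5  27. ] tool [-3.4 -0.3  0.6] rows 0.07
```

Call:
carry_out(
  motion=[
    [-2,0,0,0,0.3],
    [0,0,0,0,1],
    [0,0,0,0,1],
    [0,0,0,0,1],
    [0,0,0,0,1],
    [0,0,-10,0,1],
    [0,0,-25,0,1],
    [0,0,-40,0,1],
    [0,0,-40,0,1],
    [0,0,0,0,1],
  ],
)

```text
t: 19.65
eef_pos: [437.6, 312.0, 122.8]
tcp_rot: [3.08, -0.366, 0.465]
ft_force: [-0.4, -0.2, -1.7]
opening: 0.354
grip_force: 30.0
```

```bash
python3 st.py 560,100,145 612,-62,140
```

```text
19.6 [437.6 312.  122.8] grasp [433.7 310.8 133.1] rpy [ 3.08  -0.366  0.465] tilt 21.23 z [ 0.346  0.105 -0.932] y [ 0.428 -0.902  0.057] j [ 0.54   0.428  2.105 -0.345  0.263  1.975] op 33.6
-> [560. 100. 145.] tool [ 21.5 244.9  10.5] rows 4.92
-> [612. -62. 140.] tool [-26.1 168.1   5.6] rows 3.4
```

Call:
carry_out(
  motion=[
    [4.3,49,2,0,1],
    [4.3,49,2,0,1],
    [4.3,49,2,0,1],
    [4.3,49,2,0,1],
    [4.3,49,2,0,1],
    [0,0,0,8,1],
    [0,0,0,8,1],
    [0,0,0,8,1],
    [0,0,0,0,1],
  ],
)

```text
t: 20.55
eef_pos: [554.8, 116.3, 129.5]
tcp_rot: [-3.046, -0.35, 0.014]
ft_force: [-0.5, 0.0, -1.9]
opening: 0.353
grip_force: 30.0
```

```bash
python3 st.py 612,-64,135 629,-72,122 648,-56,90
```

```text
20.6 [554.8 116.3 129.5] grasp [551.1 115.2 139.8] rpy [-3.046 -0.35   0.014] tilt 20.78 z [ 0.34   0.101 -0.935] y [ 0.047 -0.995 -0.09 ] j [0.051 0.442 2.039 0.27  0.318 1.349] op 33.6
-> [612. -64. 135.] tool [ 53.2 181.6   7.2] rows 3.79
-> [629. -72. 122.] tool [11.4  9.9 17.1] rows 0.46
-> [648. -56.  90.] tool [  7.1 -12.1  38. ] rows 0.81
```

```bash
python3 st.py 612,-70,128 634,-70,124 647,-57,92
```

```text
20.6 [554.8 116.3 129.5] grasp [551.1 115.2 139.8] rpy [-3.046 -0.35   0.014] tilt 20.78 z [ 0.34   0.101 -0.935] y [ 0.047 -0.995 -0.09 ] j [0.051 0.442 2.039 0.27  0.318 1.349] op 33.6
-> [612. -70. 128.] tool [ 50.7 188.2  13.1] rows 3.91
-> [634. -70. 124.] tool [19.3  1.4 11.2] rows 0.45
-> [647. -57.  92.] tool [ 1.4 -9.4 35.7] rows 0.74
```

Call:
carry_out(
  motion=[
    [12,47,4,0,1],
    [12,47,4,0,1],
    [15,47,3,0,1],
    [15,46,3,0,1],
    [0,0,0,0,1],
  ],
)

```text
t: 21.05
eef_pos: [621.6, -72.2, 118.4]
tcp_rot: [-3.049, -0.353, 0.017]
ft_force: [0.3, 0.0, -1.3]
opening: 0.351
grip_force: 30.0
```

```bash
python3 st.py 634,-70,124 647,-57,92
```

```text
21.1 [621.6 -72.2 118.4] grasp [617.9 -73.3 128.6] rpy [-3.049 -0.353  0.017] tilt 20.9 z [ 0.343  0.098 -0.934] y [ 0.049 -0.995 -0.087] j [-0.305  0.532  1.89   0.466  0.454  0.838] op 33.3
-> [634. -70. 124.] tool [13.6 -2.1 10.2] rows 0.34
-> [647. -57.  92.] tool [ 1.3 -9.5 35.6] rows 0.74
```

Call:
carry_out(
  motion=[
    [7,-1,5,0,1],
    [7,-1,5,0,1],
    [0.5,-3,12,0,1],
    [0.5,-3,12,0,1],
    [0.3,-3.5,11.6,0,1],
    [0,0,0,0,1],
  ],
)

```text
t: 21.65
eef_pos: [649.3, -48.8, 81.7]
tcp_rot: [-3.046, -0.351, 0.021]
ft_force: [1.1, -1.9, -2.1]
opening: 0.35
grip_force: 32.7
```

```bash
python3 st.py 647,-57,92
```

```text
21.6 [649.3 -48.8  81.7] grasp [645.5 -49.9  92. ] rpy [-3.046 -0.351  0.021] tilt 20.81 z [ 0.34   0.102 -0.935] y [ 0.053 -0.995 -0.089] j [-0.252  0.614  1.854  0.488  0.402  0.856] op 33.2
-> [647. -57.  92.] tool [ 1.2  7.1 -0.2] rows 0.14
```

Call:
carry_out(
  motion=[
    [0.5,4,0,0,1],
    [0.5,4,0,0,1],
    [0,0,0,0,1],
  ],
)

```text
t: 21.95
eef_pos: [650.6, -59.1, 82.7]
tcp_rot: [-3.046, -0.352, 0.017]
ft_force: [2.3, -0.7, -0.2]
opening: 0.348
grip_force: 31.4
```

```bash
python3 st.py; python3 - <<'E'
from h import *
print(env.state()["ft_force"])
cv2.imwrite("pics/f1.png",np.vstack([crop("top",300,80,100,70,4),crop("scene",200,150,100,70,4)]))
E
```

```text
21.9 [650.6 -59.1  82.7] grasp [646.8 -60.2  93. ] rpy [-3.046 -0.352  0.017] tilt 20.88 z [ 0.342  0.101 -0.934] y [ 0.05  -0.995 -0.09 ] j [-0.268  0.615  1.848  0.492  0.41   0.842] op 33.0
[ 2.27494016 -0.73829405 -0.15340233]
```

View pics/f1.png

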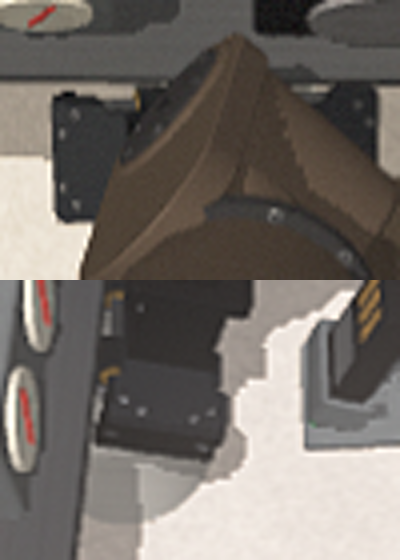

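The gripper is inside the can mouth at scene (240,255), and the can base is about where it started. That was my last picture, so everything from here is numeric. I'll release and back out.

Call:
carry_out(
  motion=[
    [0,0,0,0,0.5],
    [0,0,0,0,0.5],
    [0,0,0,0,0.5],
    [0,0,-15,0,0.5],
    [0,0,-30,0,0.5],
    [-10,0,-30,0,0.5],
    [-40,0,-10,0,0.5],
    [-40,0,-10,0,0.5],
    [0,0,0,0,0.5],
  ],
)

```text
t: 22.95
eef_pos: [528.7, -68.6, 140.5]
tcp_rot: [-3.044, -0.349, 0.016]
ft_force: [0.1, -0.0, 0.1]
opening: 0.499
grip_force: 0.0
```

```bash
python3 st.py; python3 - <<'E'
from h import *
def show(n,x,y,w,h,T):
    c=cam(n)["color"][y:y+h,x:x+w].astype(int); g=c.mean(2)
    print(n,x,y)
    for r in g[::1]: print(" ".join("%3d"%v for v in r))
show("top",334,100,50,38,0)
E
```

```text
22.9 [528.7 -68.6 140.5] grasp [525.  -69.7 150.8] rpy [-3.044 -0.349  0.016] tilt 20.72 z [ 0.338  0.103 -0.935] y [ 0.05  -0.995 -0.092] j [-0.362  0.396  2.084  0.549  0.428  0.7  ] op 47.4
top 334 100
 54  55  48  52  55  53  54  54  53  53  55  64  67  66  66  63  64  64  64  64  67  63  62  64  62  63  61  49  45  47  43  46  45  46  46  41  45  43  48  44  43  49  43  41  49  49  46  44  47  43
 84  74  79  82  81  79  81  81  82  82  80 104 117 117 115 118 117 117 117 116 116 118 116 114 116 113 115 103 103 103  88  74  74  74  74  74  72  76  70  73  81  98  86  93 101  99  99  96  98  96
 98  89  91  94  97  96  96  95  96  98  89 105 145 141 140 143 143 143 143 142 142 144 142 142 141 139 141 139 140 140 130 112  96  99  97  98  99  97  99  98 106 133 136 140 138 143 141 140 139 138
 96  95  94  96  97  96  96  95  96  92  83  87 143 140 141 137 141 140 137 139 140 143 139 141 137 136 136 135 136 140 142 135 108  94  95  98  97  96  96  96  99 117 146 134 134 137 142 139 137 136
 96  95  96  96  96  95  98  98  96  89  71  55 149 140 139 137 141 140 136 140 141 139 141 140
[... 6004 characters left out ...]
  94  92  93  93 108 123 130 139 135 135 139 137 137 138 137 133 133 140 190 188 194 215 211 207 208
215 213 212 212 213 211 201 188 165 126 105 108 108 108 104 107 103 103 100  97  96  93  96  92  96  93  92 105 108 132 138 134 136 134 135 135 133 133 137 132 138 192 192 216 216 216 214 210 208 209
214 210 211 210 210 209 206 210 205 190 164 121 100 101 102  99  97  98  97  95  95  90  91  90  89 106 113 126 125 130 137 192 188 192 195 191 191 191 191 185 192 217 212 212 215 213 210 210 213 210
213 212 209 210 210 207 210 213 210 211 207 192 187 157 168 141 114 115 115 111 113 137 136 163 185 193 195 196 191 186 187 212 210 215 215 213 211 214 219 213 213 212 211 211 212 209 208 209 211 212
```

Call:
carry_out(
  motion=[
    [7,0,-45,0,0],
    [7,0,-45,0,0],
    [7,10,-45,0,0],
    [7,20,-45,0,0],
    [7,20,-45,0,0],
    [7,20,-45,0,0],
    [7,20,-45,0,0],
    [7,20,-45,0,0],
    [7,20,-45,0,0],
    [7,20,-45,0,0],
    [7,20,-45,0,0],
    [7,20,-45,0,0],
  ],
)

```text
t: 24.2
eef_pos: [436.5, -312.3, 659.5]
tcp_rot: [-3.048, -0.351, 0.017]
ft_force: [-0.1, 0.1, 1.1]
opening: 1.004
grip_force: 0.0
```

```bash
python3 st.py 430,-430,800; python3 - <<'E'
from h import *
from string import ascii_lowercase
for n,(x,y,w,h) in(("top",(334,100,50,36)),("scene",(218,168,40,40))):
    c=cam(n)["color"][y:y+h,x:x+w].astype(int); print(n)
    for r in c: print("".join("#" if v.mean()<75 else "O" if (145<v.mean()<180 and v.max()-v.min()<12) else "+" if v.mean()>=180 else "." for v in r))
c=cam("top")["color"]; print("tumbler",plane("top",(450,172),170))
np.save("top1.npy",c)
E
```

```text
24.2 [ 436.5 -312.3  659.5] grasp [ 432.7 -313.4  669.8] rpy [-3.048 -0.351  0.017] tilt 20.81 z [ 0.341  0.1   -0.935] y [ 0.049 -0.995 -0.088] j [-0.91   0.15   0.999  0.35   1.838  0.747] op 95.4
-> [ 430. -430.  800.] tool [  40.4  104.4 -134.3] rows 3.5
top
##################################################
###########...................###########.#.......
.###...#..#.......................................
......#..###...........................#..........
........####............................#.........
.........###........................#.............
##.....#####...........................#..........
#############.......................#.............
#############..........................#..........
#############........................##...........
#############........................#..#.........
#############.....................................
#############.........................#...........
##############........................##..........
##############........................#.#.........
##############........................##..........
##############.......
[... 1996 characters left out ...]
###########..++O.OOOOOO.......+++
...##.#########..O+++OOO.OOOOOO......+++
...#.O.........+++OOOOOOOOOOOOO......+++
...#...OOOOO....O.OOOOOOOOOOOOO......+++
...#............OO.OOOO.OOOOOOOO.....+++
..#.............OOOOOOOOOOOOOOOO....++++
..#.............OO..OO.OOOOOOOOO....++++
..#...............OOOOOOOOOO.OOO....++++
..#................O.OOO.OOOOOO....+++++
..#.............OO.OO.OOOOOOOOOO...+++++
..#............OOOOO.O.OOOOOOOOO.O++++++
..#..............OOOOOOOOOOOO.O...++++++
..#................OOO.OOOOOOOOO.+++++++
....................OOO.OOOOOOO.++++++++
.#...............OOOO.O..O.OOO.+++++++++
.#..............OOOOO.OOOOOOO.++++++++++
tumbler [ 492.77557178 -282.09303625  170.        ]
```

```bash
python3 - <<'E'
from h import *
for n,(x,y,w,h) in(("top",(305,98,80,42)),("scene",(212,155,60,65))):
    c=cam(n)["color"][y:y+h,x:x+w].astype(int); print(n,x,y)
    for i,r in enumerate(c): print("%3d "%(y+i)+"".join("#" if v.mean()<40 else "x" if v.mean()<75 else "-" if v.mean()<112 else "." if v.mean()<145 else "o" if v.mean()<178 else "+" for v in r))
E
```

```text
top 305 98
 98 xxxxxxxxxxxxxxxxxxxxxxxxxxxxxxxxxxxxxxxxxxxxxxxxxxxxxxxxxxxxxxxxxxxxxxxxxxxxxxxx
 99 x############xx#xxxxxxxxxxxxxxxxxxxxxxxxxxxxxxxxxxxxxxxxxxxxxxxxxxxxxxxxxxxxxxxx
100 xxxxxxxxxxxxxxxxxxxxxxxxxx#xxxxxxxx#xxxxxxxxxxxxxxxxxxxx##x#####################
101 --------------------------xxxxxxxxxxxxxx-------------------xxxxxxxxxxx-x--------
102 ......-....-....-.........----xx-------x-...........-...-..-------------........
103 ..--.-.-----------........x---------x-xxx.....---....------------------.---.----
104 --...-.-.---------...-.-..xx--x-------xxx...-.-.-..-.------.-----------.--------
105 --.....----------....---..xxx---------x##-..-.--.....------..-------------------
106 --..-.---------..-...----.xxxxx-----xx###-..-.-.-...----.--.---------x----------
107 ---.-.--.-.--..--.....---.-#xxxxxxxxx####x.-..--....-----.-.-----x--------------
108 ..-----....------..---.---.###xxx########x....-..--.----------------------------
109 .--.--...-..-------.--.--..##############x...---...----..--.------x--------.----
110 .---......---------..----.-x##############...--.....------------.
[... 6019 characters left out ...]
..............oooooooo++++++++++++++++++++++++++++
210 -------x.oo.............oooooo++++++++++++++++++++++++++++++
211 -------x.ooooo.........ooo++++++++++++++++++++++++++++++++++
212 -------x.oooooo........o++++++++++++++++++++++++++++++++++++
213 --------.ooooooooooooo.+++++++++++++++++++++++++++++++++++++
214 ------x-.oo..ooooooooo.+++++++++++++++++++++++++++++++++++++
215 ------x-.ooooooooooooo.+++++++++++++++++++++++++++++++++++++
216 ------x-.oooooooooooooo+++++++++++++++++++++++++++++++++++++
217 ------x.oooooooooooooo++++++++++++++++++++++++++++++++++++++
218 ------x.oooooooooooooo++++++++++++++++++++++++++++++++++++++
219 ------x.ooooooooooooo.++++++++++++++++++++++++++++++++++++++
```

```bash
python3 - <<'E'
from h import *
for a,b in(((228.5,187),(339,107.5)),((225,193),(331.5,107)),((228,181.5),(345,105.5)),((224,186),(338,102)),((240,188),(342,121)),((241,187),(347.5,117))): print(tri(a,b))
# rim refit
R=np.array([plane("top",p,90)[:2] for p in[(332,116),(334,120),(337,124.5),(342,128.5),(350,130),(358,130),(366,127),(371,121.5),(374,116)]])
from scipy.optimize import least_squares as ls
print("can",ls(lambda c:np.hypot(*(R-c).T)-54.5,[670,-80]))
E
```

```text
(array([658.69547464, -40.61588982,  93.13668241]), np.float64(1.6075824790003177))
(array([663.1920599 , -22.89728926,  92.82546327]), np.float64(4.20878229652005))
(array([661.36836229, -54.78079085,  96.83401357]), np.float64(3.7434346694887934))
(array([668.84141359, -38.05420449, 102.45892407]), np.float64(3.239977575525935))
(array([631.59298521, -48.18108461,  74.83096914]), np.float64(1.725374236328305))
(array([638.09139264, -61.66959947,  60.79331926]), np.float64(11.01730610461357))
can      message: `ftol` termination condition is satisfied.
     success: True
      status: 2
         fun: [-8.809e-01 -7.981e-01  5.867e-01  1.451e+00 -9.828e-01
               -1.446e-01  8.161e-01 -5.391e-01 -5.737e-01]
           x: [ 6.582e+02 -7.409e+01]
        cost: 3.0680686512278252
         jac: [[ 3.442e-01 -9.389e-01]
               [ 5.261e-01 -8.504e-01]
               ...
               [ 6.080e-01  7.939e-01]
               [ 3.613e-01  9.325e-01]]
        grad: [ 1.489e-06 -2.336e-07]
  optimality: 1.4893365643347683e-06
 active_mask: [ 0.000e+00  0.000e+00]
        nfev: 5
        njev: 5
```

Cell_a leans inside the can with its top end at about z≈95, and the can has slid about 15 mm. I'll press the cell down later with a steeper lean. First I'll add a little lean toward -y here, then do the pack.

Call:
carry_out(
  motion=[
    [11,30,-36,0,0],
    [11,30,-36,0,0],
    [11,30,-36,0,0],
    [36,28,-16,0,0],
    [36,28,-16,0,0],
    [36,28,-16,0,0],
    [36,28,-16,0,0],
    [36,28,-16,0,0],
    [36,28,-16,0,0],
    [0,0,0,0,0],
  ],
)

```text
t: 25.5
eef_pos: [521.3, -466.0, 735.9]
tcp_rot: [-3.094, -0.449, 0.005]
ft_force: [0.2, -0.2, 0.3]
opening: 1.0
grip_force: 0.0
```

```bash
python3 st.py
```

```text
25.5 [ 521.3 -466.   735.9] grasp [ 516.5 -466.6  745.8] rpy [-3.094 -0.449  0.005] tilt 25.85 z [ 0.433  0.05  -0.9  ] y [ 0.026 -0.999 -0.043] j [-0.972  0.613  0.051  0.495  2.193  0.933] op 95.0
```

```bash
python3 st.py 455,-129,250 448,-129,183 487.5,-125,102
```

```text
25.5 [ 521.3 -466.   735.9] grasp [ 516.5 -466.6  745.8] rpy [-3.094 -0.449  0.005] tilt 25.85 z [ 0.433  0.05  -0.9  ] y [ 0.026 -0.999 -0.043] j [-0.972  0.613  0.051  0.495  2.193  0.933] op 95.0
-> [ 455. -129.  250.] tool [-268.9 -317.4  436.5] rows 12.06
-> [ 448. -129.  183.] tool [-35.4   2.7  57.3] rows 1.35
-> [ 487.5 -125.   102. ] tool [ 0.5  0.5 90.2] rows 1.8
```

Call:
carry_out(
  motion=[
    [-22.4,-26.4,36.4,0,0],
    [-22.4,-26.4,36.4,0,0],
    [-22.4,-26.4,36.4,0,0],
    [-22.4,-26.4,36.4,0,0],
    [-22.4,-26.4,36.4,0,0],
    [-22.4,-26.4,36.4,0,0],
    [-22.4,-26.4,36.4,0,0],
    [-22.4,-26.4,36.4,0,0],
    [-22.4,-26.4,36.4,0,0],
    [-22.4,-26.4,36.4,0,0],
    [-22.4,-26.4,36.4,0,0],
    [0,0,0,0,0],
  ],
)

```text
t: 26.7
eef_pos: [481.8, -200.9, 356.5]
tcp_rot: [-3.08, -0.453, 0.001]
ft_force: [0.4, 0.2, 0.8]
opening: 1.0
grip_force: 0.0
```

```bash
python3 st.py 448,-129,183 487.5,-125,102
```

```text
26.7 [ 481.8 -200.9  356.5] grasp [ 477.  -201.6  366.4] rpy [-3.08e+00 -4.53e-01  1.00e-03] tilt 26.16 z [ 0.437  0.062 -0.898] y [ 0.028 -0.998 -0.055] j [-0.69   0.09   1.848  0.419  0.928  0.659] op 95.0
-> [ 448. -129.  183.] tool [-106.3  -63.2  156.4] rows 3.99
-> [ 487.5 -125.   102. ] tool [ 0.1  1.6 90.2] rows 1.8
```

Call:
carry_out(
  motion=[
    [-24,-24,34,0,0],
    [-24,-20,36,0,0],
    [-24,-14,38,0,0],
    [-24,-5,38,0,0],
    [-10,0,10,0,0],
    [0,0,0,0,0],
  ],
)

```text
t: 27.3
eef_pos: [457.7, -134.4, 177.1]
tcp_rot: [-3.085, -0.459, 0.0]
ft_force: [-0.1, 0.2, 0.6]
opening: 0.996
grip_force: 0.0
```

```bash
python3 st.py 448,-129,183 487.5,-125,102
```

```text
27.3 [ 457.7 -134.4  177.1] grasp [ 452.8 -135.   187. ] rpy [-3.085 -0.459  0.   ] tilt 26.49 z [ 0.442  0.057 -0.895] y [ 0.025 -0.998 -0.051] j [-0.591  0.256  2.226  0.803  0.42   0.264] op 94.6
-> [ 448. -129.  183.] tool [-6.1 -5.9  1.8] rows 0.17
-> [ 487.5 -125.   102. ] tool [-0.5  1.1 90.2] rows 1.8
```

Call:
carry_out(
  motion=[
    [-6,-6,2,0,0],
    [0,0,18,0,0],
    [0,0,18,0,0],
    [0,0,18,0,0],
    [0,0,18,0,0],
    [0,1,16,0,0],
    [0,0,0,0,0],
  ],
)

```text
t: 28.0
eef_pos: [494.2, -125.3, 95.5]
tcp_rot: [-3.087, -0.463, 0.001]
ft_force: [0.3, -0.3, -0.3]
opening: 1.004
grip_force: 0.0
```

```bash
python3 st.py 487.5,-125,102; python3 -c "
from h import *
print(env.state()['ft_force'])"
```

```text
28.0 [ 494.2 -125.3   95.5] grasp [ 489.3 -125.9  105.3] rpy [-3.087e+00 -4.630e-01  1.000e-03] tilt 26.72 z [ 0.446  0.055 -0.893] y [ 0.025 -0.998 -0.049] j [-0.521  0.462  2.243  1.384  0.278 -0.287] op 95.3
-> [ 487.5 -125.   102. ] tool [-3.1 -0.8  2.2] rows 0.08
[ 0.31493976 -0.310487   -0.30221461]
```

Call:
carry_out(
  motion=[
    [-2,-1,2,0,0],
    [0,0,0,0,1],
    [0,0,0,0,1],
    [0,0,0,0,1],
    [0,0,0,0,1],
    [0,0,0,0,1],
  ],
)

```text
t: 28.6
eef_pos: [491.4, -123.8, 92.6]
tcp_rot: [-3.088, -0.461, 0.001]
ft_force: [0.6, -0.6, 0.9]
opening: 0.637
grip_force: 0.0
```

Call:
carry_out(
  motion=[
    [0,0,-6,0,1],
    [0,0,-10,0,1],
    [0,0,-15,0,1],
    [0,0,-20,0,1],
    [0,0,0,0,1],
  ],
)

```text
t: 29.1
eef_pos: [468.5, -126.8, 139.4]
tcp_rot: [-3.089, -0.462, 0.001]
ft_force: [0.4, -0.3, -0.8]
opening: 0.584
grip_force: 29.6
```

```bash
python3 st.py; python3 - <<'E'
from h import *
def brass(n,x,y,w,h):
    c=cam(n)["color"][y:y+h,x:x+w].astype(int); m=((c[:,:,0]-c[:,:,2]>45)&(c[:,:,0]>c[:,:,1]+10)).astype(np.uint8)
    k,l,s,ce=cv2.connectedComponentsWithStats(m); return [(tuple((ce[i]+[x,y]).round(1)),s[i,4]) for i in range(1,k) if s[i,4]>4]
print(brass("top",340,140,70,60),brass("scene",270,120,60,70),env.state()["ft_force"])
E
```

```text
29.1 [ 468.5 -126.8  139.4] grasp [ 463.6 -127.4  149.2] rpy [-3.089e+00 -4.620e-01  1.000e-03] tilt 26.65 z [ 0.445  0.053 -0.894] y [ 0.025 -0.999 -0.047] j [-0.557  0.343  2.257  1.048  0.33   0.031] op 55.4
[((np.float64(372.8), np.float64(181.1)), np.int32(17)), ((np.float64(379.1), np.float64(180.9)), np.int32(18)), ((np.float64(385.5), np.float64(181.0)), np.int32(16)), ((np.float64(399.6), np.float64(187.6)), np.int32(8)), ((np.float64(360.8), np.float64(188.8)), np.int32(8))] [((np.float64(299.9), np.float64(144.1)), np.int32(45)), ((np.float64(308.5), np.float64(138.0)), np.int32(10))] [ 1.04449529  0.31719496 -0.71160817]
```

```bash
python3 - <<'E'
from h import *
s=env.state();R=Rn.from_euler("xyz",s["tcp_rot"]).as_matrix();g=s["eef_pos"]-11*R[:,2]
p,e=tri((299.9,144.1),(379.1,181.0));print(p,e,"in tool rel grasp",R.T@(p-g))
E
python3 st.py 440,-120,205
```

```text
[ 477.54992131 -127.38456215  146.01121448] 1.8775955697002216 in tool rel grasp [11.39969281  0.59377869  7.64474314]
29.3 [ 468.8 -126.5  137.4] grasp [ 464.  -127.1  147.2] rpy [-3.087 -0.46   0.   ] tilt 26.54 z [ 0.444  0.055 -0.895] y [ 0.025 -0.999 -0.049] j [-0.556  0.347  2.257  1.054  0.328  0.026] op 55.2
-> [ 440. -120.  205.] tool [  4.2 -10.5 -61.9] rows 1.26
```

Call:
carry_out(
  motion=[
    [4,-5,-30,0,1],
    [4,-5,-32,0,1],
    [20,-30,-30,0,1],
    [20,-38,-20,0,1],
    [20,-45,0,0,1],
    [20,-45,0,0,1],
    [0,0,0,0,1],
  ],
)

```text
t: 30.0
eef_pos: [493.8, 35.1, 280.8]
tcp_rot: [-3.084, -0.461, 0.006]
ft_force: [0.3, -1.9, -3.4]
opening: 0.577
grip_force: 29.9
```

```bash
python3 st.py 530,120,260
```

```text
30.0 [493.8  35.1 280.8] grasp [488.9  34.5 290.6] rpy [-3.084 -0.461  0.006] tilt 26.63 z [ 0.444  0.06  -0.894] y [ 0.031 -0.998 -0.052] j [-0.124  0.092  2.069  0.225  0.541  1.26 ] op 54.8
-> [530. 120. 260.] tool [ 23.6 -82.5  50.7] rows 1.99
```

Call:
carry_out(
  motion=[
    [12,-41,20,0,1],
    [12,-41,20,0,1],
    [0,0,0,-8.5,1],
    [0,0,0,-8.5,1],
    [0,0,0,-8.5,1],
    [0,0,0,-8.5,1],
    [0,0,0,-8.5,1],
    [0,0,0,-8.5,1],
    [0,0,0,-8.5,1],
    [0,0,0,-8.5,1],
    [0,0,0,-8.5,1],
    [0,0,0,-8.5,1],
  ],
)

```text
t: 31.2
eef_pos: [529.4, 113.7, 257.5]
tcp_rot: [2.689, -0.085, 1.524]
ft_force: [0.3, 0.4, -2.8]
opening: 0.58
grip_force: 30.0
```

Call:
carry_out(
  motion=[
    [0,0,0,-8.5,1],
    [0,0,0,-8.5,1],
    [0,0,0,-8.5,1],
    [0,0,0,-8.5,1],
    [0,0,0,-8.5,1],
    [0,0,0,-8.5,1],
    [0,0,0,-8.5,1],
    [0,0,0,-8.5,1],
    [0,0,0,-8.5,1],
    [0,0,0,-8.5,1],
    [0,0,0,0,1],
  ],
)

```text
t: 32.3
eef_pos: [529.5, 113.7, 257.7]
tcp_rot: [3.003, 0.441, 2.953]
ft_force: [0.3, -0.1, -1.5]
opening: 0.581
grip_force: 30.0
```

```bash
python3 st.py 605,186,168 615,186,150 639,191,102
```

```text
32.3 [529.5 113.7 257.7] grasp [524.6 113.1 267.6] rpy [3.003 0.441 2.953] tilt 26.4 z [ 0.441  0.056 -0.896] y [0.128 0.984 0.125] j [ 0.079  0.196  2.009  0.046  0.477 -1.37 ] op 55.2
-> [605. 186. 168.] tool [-16.5  69.6 128.7] rows 2.95
-> [615. 186. 150.] tool [-1.2 -1.  20.5] rows 0.41
-> [639. 191. 102.] tool [ 0.   2.  53.9] rows 1.08
```

Call:
carry_out(
  motion=[
    [-4,24,32,-2,1],
    [-4,24,32,-2,1],
    [-5,22,34,0,1],
    [-4,0,30,0,1],
    [0,0,0,0,1],
  ],
)

```text
t: 32.8
eef_pos: [608.6, 188.1, 155.2]
tcp_rot: [3.035, 0.445, 3.024]
ft_force: [-0.8, -0.3, -1.9]
opening: 0.579
grip_force: 30.0
```

```bash
python3 st.py 605,187,168 615,187,147 639,188,100; python3 - <<'E'
from h import *
# box recheck: front rim z=70 & shelf edge ascii
x,y,w,h=222,96,52,34
c=cam("top")["color"][y:y+h,x:x+w].astype(int)
for i,r in enumerate(c): print("%3d "%(y+i)+"".join("#" if v.mean()<30 else "x" if v.mean()<50 else "-" if v.mean()<65 else "." if v.mean()<90 else "o" if v.mean()<140 else "+" for v in r))
E
```

```text
32.8 [608.6 188.1 155.2] grasp [603.8 187.5 165.1] rpy [3.035 0.445 3.024] tilt 26.18 z [ 0.438  0.055 -0.897] y [0.072 0.993 0.096] j [ 0.212  0.471  1.91  -0.128  0.307 -1.152] op 55.0
-> [605. 187. 168.] tool [-2.4 -0.1 -2.1] rows 0.06
-> [615. 187. 147.] tool [ 0.1 -1.3 23.2] rows 0.47
-> [639. 188. 100.] tool [-1.2 -1.8 52.7] rows 1.06
 96 ....................................................
 97 ....................................................
 98 ....................................................
 99 xx-xxxxxxxxxxxxxxxxxxxxxxxxxxxxxxxxxxxxxxxxxxxxxxxxx
100 oooo.--xxxxxxxxx-xxxxx----xx-xxxxxxx-xx--x.ooo.ooooo
101 +o++o..--------------------------------..-o+++o+++++
102 +oo+o.---------------------------------..-.o+ooooooo
103 +oo+o.---------------------------------.--xooooooooo
104 ooo+o.-x---............---------------..---.o+oooooo
105 ooooo.------.....................--.--..---xoooooooo
106 ooooo.-----.............................---xo+oooooo
107 ooooo------.............................---xoooooooo
108 oooo..-----.............................----o+oooooo
109 oo+o.------.
[... 480 characters left out ...]
...----ooooooo++
118 o+o...x#########################-......---.ooooooo++
119 ooo-xxxxx##################xxxxxxxxx------.o+ooooooo
120 -.........------xxxxx#####xxxxxxxxxxxx---x.ooooooo..
121 ..ooooooooooooo........---.-xxxxxxxxxx.---ooo++++-##
122 -.....ooooooooooooooooooooo.xxxxxxxxxx...-.oooooo-##
123 -x---..............oooo.ooo.xxxxxxxx--...........x##
124 x####xxxxxxxxxx---.....--..-xxxxxxxxx-...oo-xxxxxxxx
125 xxxxxxxxxxxxxxxx#xxx---xxx-xxxxxx-xxx-.-...xxx-x-xxx
126 x-xxxxxxxxxxxxxxx------xxxxxxxxxxxxxxx-x---xxxxxxxx-
127 xx############x----....-xxxxxxxxxxxxxxxxxxxxxxxxxx--
128 xxxxxxxx######x.-......xxxxxxxxxxx#xxxxxxxxxxxxxx..-
129 ooooooooo..-xx-........-xxxxxx####xxxxxxxx-xxxxxx.o-
```

Call:
carry_out(
  motion=[
    [-7,0.5,2,0,1],
    [0,-0.5,14,0,1],
    [0,-0.5,14,0,1],
    [0,-0.5,14,0,1],
    [0,-0.5,12,0,1],
    [0,0,0,0,1],
  ],
)

```text
t: 33.45
eef_pos: [639.7, 188.5, 110.4]
tcp_rot: [3.036, 0.45, 3.027]
ft_force: [-0.0, 0.1, -2.4]
opening: 0.575
grip_force: 30.0
```

```bash
python3 st.py 645,188,100; python3 -c "
from h import *
s=env.state();print(s['ft_force'],s['moment'],s['grip_force'])"
```

```text
33.5 [639.7 188.5 110.4] grasp [634.9 187.9 120.3] rpy [3.036 0.45  3.027] tilt 26.41 z [ 0.441  0.055 -0.896] y [0.069 0.993 0.095] j [ 0.201  0.572  1.875 -0.147  0.237 -1.144] op 54.7
-> [645. 188. 100.] tool [-0.3 -1.1 22.7] rows 0.45
[-0.0183579   0.09563847 -2.43434269] [-0.05019085  0.43197868 -0.00241598] 29.961155354976654
```

Call:
carry_out(
  motion=[
    [3.5,-0.8,7,0,1],
    [0,-0.5,6,0,1],
    [0,0,6,0,1],
    [0,0,0,0,1],
  ],
)

```text
t: 33.85
eef_pos: [645.2, 188.9, 93.5]
tcp_rot: [3.035, 0.452, 3.027]
ft_force: [1.7, -0.4, -3.0]
opening: 0.576
grip_force: 30.0
```

```bash
python3 st.py 645,188,100; python3 -c "
from h import *
s=env.state();print(s['ft_force'],s['moment'],s['grip_force'])"
```

```text
33.9 [645.2 188.9  93.5] grasp [640.4 188.3 103.3] rpy [3.035 0.452 3.027] tilt 26.55 z [ 0.444  0.056 -0.895] y [0.068 0.993 0.095] j [ 0.2    0.604  1.874 -0.167  0.204 -1.125] op 54.7
-> [645. 188. 100.] tool [-2.7 -0.3  5. ] rows 0.11
[ 1.71290938 -0.38901141 -3.01598571] [-0.07477336  0.28680151  0.02045296] 29.96231496334076
```

Call:
carry_out(
  motion=[
    [-3,0,3,0,1],
    [-3,0,3,0,1],
    [-3,0,3,0,1],
    [0,0,0,0,1],
  ],
)

```text
t: 34.25
eef_pos: [657.4, 188.5, 90.2]
tcp_rot: [3.035, 0.452, 3.027]
ft_force: [-2.5, -0.7, 2.0]
opening: 0.577
grip_force: 30.0
```

```bash
python3 st.py 652,188,100; python3 -c "
from h import *
s=env.state();print(s['ft_force'],s['moment'],s['grip_force'])"
```

```text
34.2 [657.4 188.5  90.2] grasp [652.5 187.9 100. ] rpy [3.035 0.452 3.027] tilt 26.58 z [ 0.444  0.056 -0.894] y [0.068 0.993 0.095] j [ 0.195  0.62   1.848 -0.15   0.213 -1.147] op 54.9
-> [652. 188. 100.] tool [ 0.5  0.1 -0.2] rows 0.01
[-2.49162967 -0.66955604  2.0469069 ] [-0.02829486  0.70890364  0.04029961] 29.999850690364838
```

Call:
carry_out(
  motion=[
    [0,0,0,0,0.2],
    [0,0,0,0,0.2],
    [0,0,0,0,0.2],
    [0,0,-20,0,0.2],
    [0,0,-40,0,0.2],
    [0,0,-40,0,0.2],
    [40,-10,-15,0,0.2],
    [40,-20,0,0,0.2],
    [30,-40,0,0,0.2],
    [0,-45,0,0,0.2],
    [0,-45,0,0,0.2],
    [0,0,0,0,0.2],
  ],
)

```text
t: 35.45
eef_pos: [505.7, 96.2, 136.6]
tcp_rot: [3.032, 0.444, 3.027]
ft_force: [0.1, -0.3, 0.2]
opening: 0.799
grip_force: 0.0
```

```bash
python3 st.py; python3 - <<'E'
from h import *
for n,(x,y,w,h) in(("top",(218,96,60,40)),("scene",(200,240,60,75)),("top",(328,98,52,38))):
    c=cam(n)["color"][y:y+h,x:x+w].astype(int); print(n,x,y)
    for i,r in enumerate(c): print("%3d "%(y+i)+"".join("B" if v[0]-v[2]>40 and v.mean()<150 else "#" if v.mean()<30 else "x" if v.mean()<50 else "-" if v.mean()<65 else "." if v.mean()<90 else "o" if v.mean()<140 else "+" for v in r))
E
```

```text
35.5 [505.7  96.2 136.6] grasp [500.9  95.6 146.5] rpy [3.032 0.444 3.027] tilt 26.16 z [ 0.437  0.06  -0.898] y [0.066 0.993 0.099] j [ 0.037  0.368  2.213  0.393  0.115 -1.825] op 75.9
top 218 96
 96 ............................................................
 97 ............................................................
 98 ...--........................................-..----..-.-...
 99 xxxxxxxxxxxxxxxxxxxxxxxxxxxxxxxxxxxxxxxxxxxxxxxxxxxxxxxxxxxx
100 ..ooooo..-xxxxxxxxxxxxxxxxxxxxxxxxxxxxxxxxx-xxxx.....o......
101 ooooooooo.-xx---.-x#################xxxx---.---xoooooooooooo
102 ooooooooo.-xx-x-x######################x....--xxoooooooooooo
103 ooooooooo.-x--x########################x....---xoooooooooooo
104 ooooooooo--x-x#########################x....-xxxoooooooooooo
105 ooooooooo.-x###########################x....-xxxoooooooooooo
106 ooooooooo.x############################x....--xxoooooooooooo
107 ooooooooo-x###x########################x-...----oooooooooooo
108 ooooooooo-x#############################....--x.oooooooooooo
109 ooooooooo-x############################x....--x-ooooo
[... 8063 characters left out ...]
ooo++++++ooooooo
124 +++++oooo++oooo--oo+++ooo++++oooooooooo+++++oooooooo
125 ++++++oooo++oooxx+++++++++++ooooooooooo++++ooooooooo
126 ++++++ooooo+++ox#o+++++++++o-oooooooooo+++oooooooooo
127 +++++++ooooo+++.##.o+++++oo-.oooooooo+++oooooooooooo
128 +++++++ooooooo++ox#-ooooo.##ooooooo++++o.ooooooooooo
129 +++++++oooooooo++++ox######-oooo+++++o...ooooooooooo
130 ++++++++ooooooooo++++++oo..o+++++++oo...oooooooooooo
131 +++++++++ooooooooooo+++oo+++++++oo.....ooooooooooooo
132 ++++++++++oooooooooooo.oooooooo....o..oooooooooooooo
133 +++++++++++ooooooooooooooooo.........ooooooooooooooo
134 +++++++++++++ooooooooooooo.o.......oooooooooooooo+++
135 +++++++++++++++oooooooooooo......oooooooooooooo+++++
```

```bash
python3 - <<'E'
from h import *
for n,(x,y,w,h) in(("top",(226,98,36,22)),("scene",(206,260,26,42))):
    c=cam(n)["color"][y:y+h,x:x+w].astype(int); print(n,x,y)
    for i,r in enumerate(c): print("%3d "%(y+i)+" ".join("%2d%s"%(min(v.mean(),99),"B" if v[0]>1.5*v[2]+8 else " ") for v in r))
E
```

```text
top 226 98
 98 68  68  65  70  67  67  68  69  69  70  67  68  68  67  67  67  69  71  70  68  69  69  69  71  66  64  66  65  66  65  67  68  67  64  64  65 
 99 38  37  39  35  37  40  34  35  37  37  40  38  36  39  38  41  40  36  39  36  39  41  42  39  37  39  40  43  38  36  40  38  34  40  38  39 
100 69  51  48  41  42  43  46  44  48  47  39  42  39  40  42  39  40  38  42  43  42  39  45  36  40  40  39  42  37  42  40  48  48  43  44  51 
101 99  76  64  50  48  53  51  57  67  58  33  23  16  15  17  16  27  23  26  26  26  21  25  28  25  22  25  25  31  32  31  47  56  54  62  72 
102 99  74  59  51  52  51  51  54  48  27  17  20  20  13  23  17  22  26  21  15  23  23  26  21  22  24  15  22  15  20  11  38  64  68  68  71 
103 99  69  57  50  51  51  42  21  17  20  15  16  19  12  15  12  26  22  16  19  11  21  21  20  16  23  19  20  16  22  17  40  68  72  71  72 
104 99  64  59  51  49  42  25  16  23  23  20  20  23  14  24  18  18  19  22  22  13  20  18  27  15  21  15  21  20  19  14  37  69  74  71  72 
105 99  64  59  42  22  12  23  17  11  21  22  18  1
[... 6015 characters left out ...]
  60  61  84  95  99  99  80  85  86  84  79  86  99 
296 98  98  78  68  61  58  57  60  59  59  61  60  59  59  73  91  93  99  99  81  85  86  84  76  99  99 
297 98  99  78  67  62  61  61  56  54  55  56  56  56  65  86  95  94  99  99  81  84  84  83  73  99  99 
298 99  99  76  68  87  94  94  94  94  95  94  94  85  89  94  94  93  99  96  82  85  85  81  68  99  99 
299 99  96  76  68  86  91  92  93  92  93  93  96  94  95  95  95  94  96  90  82  85  85  83  67  99  99 
300 99  96  75  70  83  87  86  87  86  87  87  88  88  87  88  89  90  93  89  83  85  84  80  76  99  99 
301 99  92  73  73  83  87  86  86  87  87  86  87  86  88  87  88  89  90  87  84  84  84  78  89  99  99
```

```bash
python3 - <<'E'
from h import *
for a,b in(((223.5,263.5),(256.8,110)),((226.5,264),(256.8,110)),((219,263),(257,101.5)),((223,288),(229,113)),((221.5,288),(229,113)),((222.5,280),(229,112.5)),((219.5,297),(228.5,115.5))): print(a,b,*tri(a,b))
print([plane("top",(257,v),115).round(0).tolist() for v in(101,110)],[plane("top",(229,v),115).round(0).tolist() for v in(105,112.5)])
R=[plane("top",p,0).round(0).tolist() for p in((229.5,119.5),(264,122.5))]; print("base front",R, [plane("top",p,70).round(0).tolist() for p in((227.5,117),(262,117.5))])
E
```

```text
(223.5, 263.5) (256.8, 110) [657.94322502 158.07936567  82.33398833] 1.5652472413683869
(226.5, 264) (256.8, 110) [654.69312211 158.43334233  81.38701169] 8.363620517595615
(219, 263) (257, 101.5) [672.5235417  157.36163873  86.63238078] 11.820272208889733
(223, 288) (229, 113) [649.31200227 222.30886432  99.45026623] 2.1167874476099415
(221.5, 288) (229, 113) [651.00645158 222.33545337  99.13340649] 5.26430741920404
(222.5, 280) (229, 112.5) [644.24536146 216.11157955 130.28021212] 4.688441249302493
(219.5, 297) (228.5, 115.5) [657.23238744 230.59182406  63.71968537] 12.637451884363262
[[672.0, 153.0, 115.0], [651.0, 153.0, 115.0]] [[664.0, 219.0, 115.0], [646.0, 219.0, 115.0]]
base front [[655.0, 241.0, 0.0], [646.0, 151.0, 0.0]] [[646.0, 232.0, 70.0], [643.0, 147.0, 70.0]]
```

```bash
python3 - <<'E'
from h import *
for z in(95,105,115):
    for p in((229,115.5),(251.5,115.5),(229,105.5)):
        X=plane("top",p,z); print(z,p,X.round(0),proj("scene",X)[0].round(1))
for a,b in(((220,297),(229,115.5)),((226.3,287),(251.5,115.5)),((223.8,288.5),(251.5,115.5))): print(tri(a,b))
E
```

```text
95 (229, 115.5) [643. 223.  95.] [226.6 289.1]
95 (251.5, 115.5) [642. 169.  95.] [228.8 265.6]
95 (229, 105.5) [668. 223.  95.] [215.3 289.5]
105 (229, 115.5) [641. 221. 105.] [227.1 286.6]
105 (251.5, 115.5) [640. 167. 105.] [229.2 263.2]
105 (229, 105.5) [665. 221. 105.] [215.7 287. ]
115 (229, 115.5) [638. 219. 115.] [227.5 284. ]
115 (251.5, 115.5) [638. 166. 115.] [229.6 260.7]
115 (229, 105.5) [662. 219. 115.] [216.2 284.4]
(array([657.16748386, 229.79503648,  61.47423468]), np.float64(11.50165556001356))
(array([ 6.63911498e+02,  1.83573290e+02, -3.52087579e-01]), np.float64(2.4753779460431815))
(array([668.52708148, 184.6679599 ,  -8.37570387]), np.float64(2.7830397889265384))
```

The pack sits in the box leaning back about 20°. Its contact side is hidden, facing the robot and the notch, as wanted. Now I'll use closed fingertips to press cell_a's raised end down.

```bash
python3 st.py 600,-30,155 629,-45,143
```

```text
35.9 [505.6  98.1 136.6] grasp [500.8  97.4 146.4] rpy [3.031 0.444 3.029] tilt 26.15 z [ 0.436  0.061 -0.898] y [0.065 0.993 0.099] j [ 0.041  0.368  2.212  0.388  0.116 -1.818] op 76.2
-> [600. -30. 155.] tool [-105.6 -119.3   27.8] rows 3.23
-> [629. -45. 143.] tool [-22.4 -14.2  22.5] rows 0.7
```

Call:
carry_out(
  motion=[
    [-21,-24,5,0,1],
    [-21,-24,5,0,1],
    [-21,-24,6,0,1],
    [-21,-24,6,0,1],
    [-21,-24,6,0,1],
    [0,0,0,0,1],
    [0,0,0,0,1],
  ],
)

```text
t: 36.55
eef_pos: [604.0, -30.6, 144.1]
tcp_rot: [3.031, 0.443, 3.028]
ft_force: [-0.6, 1.5, 0.5]
opening: 0.27
grip_force: 0.0
```

```bash
python3 st.py 629,-45,143
```

```text
36.5 [604.  -30.6 144.1] grasp [599.2 -31.3 154. ] rpy [3.031 0.443 3.028] tilt 26.1 z [ 0.436  0.061 -0.898] y [0.066 0.993 0.099] j [-0.23   0.453  1.994  0.548  0.309 -2.203] op 25.7
-> [629. -45. 143.] tool [-23.5 -12.7  22.1] rows 0.69
```

Call:
carry_out(
  motion=[
    [-8,-4.5,7,0,1],
    [-8,-4.5,7,0,1],
    [-8,-4,8,0,1],
    [0,0,0,0,1],
    [0,0,0,0,1],
    [0,0,0,0,1],
  ],
)

```text
t: 37.15
eef_pos: [634.2, -44.4, 133.7]
tcp_rot: [3.031, 0.443, 3.029]
ft_force: [0.3, 0.8, -0.0]
opening: 0.002
grip_force: 0.0
```

Call:
carry_out(
  motion=[
    [0,0,7,0,1],
    [0,0,7,0,1],
    [0,0,7,0,1],
    [0,0,0,0,1],
  ],
)

```text
t: 37.55
eef_pos: [644.9, -43.8, 115.1]
tcp_rot: [3.032, 0.446, 3.028]
ft_force: [-0.5, -0.8, 4.6]
opening: 0.007
grip_force: 1.6
```

```bash
python3 st.py
```

```text
37.5 [644.9 -43.8 115.1] grasp [640.  -44.4 124.9] rpy [3.032 0.446 3.028] tilt 26.27 z [ 0.438  0.06  -0.897] y [0.066 0.993 0.098] j [-0.236  0.544  1.918  0.586  0.295 -2.249] op 0.7
```

Call:
carry_out(
  motion=[
    [0,0,5,0,1],
    [0,0,5,0,1],
    [0,0,0,0,1],
  ],
)

```text
t: 37.85
eef_pos: [652.7, -45.1, 111.1]
tcp_rot: [3.035, 0.458, 3.027]
ft_force: [-4.4, -6.9, 32.9]
opening: 0.005
grip_force: 14.9
```

```bash
python3 st.py
```

```text
37.9 [652.7 -45.1 111.1] grasp [647.7 -45.7 120.9] rpy [3.035 0.458 3.027] tilt 26.89 z [ 0.449  0.055 -0.892] y [0.067 0.993 0.095] j [-0.234  0.558  1.91   0.611  0.279 -2.272] op 0.4
```

Pressing down just pins it: cell_a is standing on cell_b and leaning on the rim. I'll back off and push its upper end toward the back of the can so it slides down behind.

Call:
carry_out(
  motion=[
    [0,0,-15,0,1],
    [14,-1,-7,0,1],
    [14,-1,-7,0,1],
    [3,-0.7,6,0,1],
    [3,-0.7,6,0,1],
    [3,-0.6,6,0,1],
    [0,0,0,0,1],
  ],
)

```text
t: 38.55
eef_pos: [609.6, -43.5, 98.5]
tcp_rot: [3.031, 0.442, 3.028]
ft_force: [0.5, 0.2, 0.1]
opening: 0.003
grip_force: 0.1
```

```bash
cat > can.py <<'E'
from h import *
s=env.state();R=Rn.from_euler("xyz",s["tcp_rot"]).as_matrix();print("tip",(s["eef_pos"]+8*R[:,2]).round(1),s["ft_force"].round(1))
for n,(x,y,w,h) in(("top",(322,98,62,40)),("scene",(210,160,45,55))):
    c=cam(n)["color"][y:y+h,x:x+w].astype(int); print(n,x,y)
    for i,r in enumerate(c): print("%3d "%(y+i)+"".join("#" if v.mean()<40 else "x" if v.mean()<75 else "-" if v.mean()<112 else "." if v.mean()<145 else "o" if v.mean()<178 else "+" for v in r))
E
python3 st.py; python3 can.py
```

```text
38.5 [609.6 -43.5  98.5] grasp [604.8 -44.2 108.4] rpy [3.031 0.442 3.028] tilt 26.07 z [ 0.435  0.061 -0.898] y [0.065 0.993 0.099] j [-0.253  0.538  2.012  0.798  0.237 -2.482] op 0.3
tip [613.1 -43.   91.3] [0.5 0.2 0.1]
top 322 98
 98 --------------------------------------------------------------
 99 xxxxxxxxxxxxxxxxxxxxxxxxxxxxxxxxxxxxxxxxxxxxxx-x----x-xxx----x
100 -----xxxxxxxxxxxxxxxxxxxxxxxxxxxxxxxxxxxxxxxxxxxxxxxxxxxxxxxxx
101 ............--------------.............-.---------------------
102 ooooooooo.o.--............oooooooooooooooo..--------...ooooooo
103 ooooooooo.o---.............ooooooooooooooooo.--------.oooooooo
104 ooooooooo.o---...-.........oooooooooooooooooo.-------.o.oooooo
105 ooooooooo..---...-...-....-oooooooooooooooooo..------...o..ooo
106 oooooooooo.---....---......ooooooooooooooooooo.-------.oo..ooo
107 oooooooooo.--x.....--.....-oooooooooooooooooooo.------......oo
108 oooooooooo---#-..........--ooooooooooooooooooooo------.o.ooooo
109 oooooooooo---#x-........-x.ooooooooooooooooooooo.-----.ooooooo
110 oooooooooo...##x--.....-x#ooooooooooooooooooooooo-----..o
[... 3878 characters left out ...]

201 ----------x-............oooooooooooooooo..++o
202 ----------x-...........o+ooooooooooooooo.o+++
203 ----------x-...........oooooooooooooooooo++++
204 ----------x.............oooooooooooooooo+++++
205 -----------.............oooooooooooooooo+++++
206 ---------x-.............ooooooooooooooo++++++
207 ---------x-.............o+oooooooooooo+++++++
208 ---------x-.............ooooooooooo++++++++++
209 ---------x.o.............ooooooooo+++++++++++
210 ---------x.ooo...........oooooo++++++++++++++
211 ---------x.oooooo........o+++++++++++++++++++
212 ---------x.ooooooo.ooooo.o+++++++++++++++++++
213 ----------.oooooooooooooo++++++++++++++++++++
214 --------x-ooooooooooooooo++++++++++++++++++++
```

```bash
python3 - <<'E'
from h import *
for a,b in(((228.5,184),(341.5,105)),((233.5,184),(347.7,107)),((229,188.5),(336,108))): print(tri(a,b))
for z in(57,62,75,95,110): X=plane("top",(341.3,105),z); print(X.round(1),proj("scene",X)[0].round(1))
E
```

```text
(array([660.61381324, -46.22715018,  99.08040827]), np.float64(6.618038051399094))
(array([656.87110127, -61.49319891,  76.91726651]), np.float64(15.158314873220101))
(array([656.31719164, -33.3006819 ,  97.67138694]), np.float64(1.7819540363127697))
[674.9 -47.6  57. ] [224.3 192.4]
[673.6 -47.4  62. ] [224.5 191.4]
[670.3 -46.9  75. ] [224.9 188.8]
[665.1 -46.2  95. ] [225.6 184.7]
[661.2 -45.7 110. ] [226.2 181.5]
```

Call:
carry_out(
  motion=[
    [0,0,-40,0,1],
    [30,-10,-30,0,1],
    [30,-40,0,0,1],
    [20,-45,0,0,1],
    [0,-48,0,0,1],
    [0,-48,0,0,1],
    [0,0,0,0,1],
  ],
)

```text
t: 39.45
eef_pos: [514.6, -223.5, 138.6]
tcp_rot: [3.053, 0.395, 3.015]
ft_force: [1.1, 0.4, 0.1]
opening: 0.007
grip_force: 0.0
```

```bash
python3 st.py; python3 can.py
```

```text
39.5 [ 514.6 -223.5  138.6] grasp [ 510.3 -223.9  148.7] rpy [3.053 0.395 3.015] tilt 23.18 z [ 0.392  0.039 -0.919] y [0.092 0.992 0.081] j [-0.657  0.433  2.036  0.658  0.457 -2.684] op 0.7
tip [ 517.8 -223.2  131.2] [1.1 0.4 0.1]
top 322 98
 98 --------------------------------------------------------------
 99 xxxxxxxxxxxxxxxxxxxxxxxxxxxxxxxxxxxxxxxxxxxxxxxxxxxxxxxxxxxxxx
100 -----xxxxxxxxxxxxxxxxxxxxxxxxxxxxxxxxxxxxxxxxxxxxxxxxxx#xxxxxx
101 ...........--x------------.............----x-xxx-xx-----------
102 .....o......--------------.o.o...o..........---------.........
103 ..o........---------------..................---------.........
104 ...........----------------..................---------........
105 ...........----------------...................--------........
106 ...........--x-------------....................-------........
107 ..........---x-------------.....................------........
108 ..........---#-.-----------o....................------........
109 ..........---#x-------.--x.......................-----........
110 ..........--.##x--------x#......................
[... 3887 characters left out ...]

201 ----------x-............oooooooooooooooo..o++
202 ----------x-...........ooooooooooooooooo.o+++
203 ----------x-...........ooooooooooooooooooo+++
204 -----------.............oooooooooooooooo+++++
205 -----------.............oooooooooooooooo+++++
206 -----------.............ooooooooooooooo++++++
207 ---------x-.............o+oooooooooooo+++++++
208 ---------x-.............oooooooooooo+++++++++
209 ---------x.o.............ooooooooo+++++++++++
210 ---------x.ooo...........oooooo++++++++++++++
211 ---------x.oooooo........o+++++++++++++++++++
212 ---------x.ooooooo.ooooo.o+++++++++++++++++++
213 ----------.ooooooooooooo.++++++++++++++++++++
214 ----------ooooooooooooooo++++++++++++++++++++
```

Cell_a now stands upright on the can floor behind cell_b. The gripper is near the tumbler, so I'll lift straight away and check everything.

Call:
carry_out(
  motion=[
    [0,0,-30,0,1],
    [0,0,-40,0,1],
    [0,0,-40,0,1],
    [0,45,0,0,0.5],
    [0,45,0,0,0.5],
    [0,0,0,0,0.5],
    [0,0,0,0,0.5],
  ],
)

```text
t: 40.25
eef_pos: [478.9, -131.6, 246.8]
tcp_rot: [3.05, 0.393, 3.023]
ft_force: [0.4, -0.8, 0.0]
opening: 0.283
grip_force: 0.0
```

```bash
python3 st.py; python3 - <<'E'
from h import *
a=cv2.imread("pics/top0.png")[:,:,::-1].astype(int);b=cam("top")["color"].astype(int)
s0=cv2.imread("pics/scene0.png")[:,:,::-1].astype(int);s1=cam("scene")["color"].astype(int)
# mask centroids for bystanders before/after
def cen(im,box,f):
    x,y,w,h=box;m=f(im[y:y+h,x:x+w]);p=np.argwhere(m);return (p.mean(0)[::-1]+[x,y]).round(1),len(p)
dk=lambda c:c.mean(2)<70
gr=lambda c:(c.mean(2)<150)&(c.max(2)-c.min(2)<15)
for n,i0,i1,L in(("top",a,b,(("mouse",(380,205,50,52),dk),("tumbler",(415,150,60,50),gr),("markercap",(198,218,24,22),dk))),("scene",s0,s1,(("mouse",(315,132,55,40),dk),("tumbler",(270,78,50,66),gr),("cap",(340,314,20,26),dk)))):
    for k,bx,f in L: print(n,k,cen(i0,bx,f),cen(i1,bx,f))
E
```

```text
40.2 [ 478.9 -131.6  246.8] grasp [ 474.6 -132.1  257. ] rpy [3.05  0.393 3.023] tilt 23.11 z [ 0.39   0.045 -0.92 ] y [0.083 0.993 0.084] j [-0.529  0.168  2.061  0.415  0.625 -2.303] op 26.9
top mouse (array([404. , 231.5]), 950) (array([404.2, 230.1]), 2436)
top tumbler (array([445.8, 176.1]), 1379) (array([443.6, 177.8]), 1542)
top markercap (array([209.4, 227.8]), 99) (array([209.4, 227.9]), 98)
scene mouse (array([341. , 151.6]), 637) (array([341.3, 151.2]), 601)
scene tumbler (array([293.9, 113.6]), 1322) (array([301. , 110.1]), 1823)
scene cap (array([348.5, 327.7]), 122) (array([346.6, 330.5]), 17)
```

```bash
python3 -c "
from cell import env
print(env.job_done())"
```

```text
the job is handed in; nothing more can be done
None
```

I handed the job in at about 40 s, with no verdict shown: camera readings put both cells upright inside the can and the pack foot-down in the box, leaning about 20° with its contacts turned toward the notch (inferred, as they were out of sight), and although the can slid about 15 mm and the box about 10 mm, both stayed within the 40 mm limit.

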